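# Open the leaning topping canister in the pickle packing room

## Task

Open the leaning canister for refilling: lift the loose dust cap off the lid and set it down, mouth down, inside the round cap holder; then turn the lid anticlockwise by its neck until its lugs stand in the slots, lift it free and lay it flat, neck up, in the shallow square tray. Set the cap and the lid down rather than dropping them, and leave the other things on the table where they are.

Things in the scene. Friction and masses are not known exactly. Their poses are not given: they have to be found in the camera images.
- canister: Fixed metal canister on a dark stand, its axis leaning 25 degrees from vertical, mouth to the robot's side (heading varies). Origin: centre of the mouth's rim plane, 160 mm above the table; z along the axis, out of the mouth; y level; x up the slope, away from the robot. Mouth 110 mm wide; flat flange of 86 mm radius flush with the rim. Stand foot 200 by 170 mm.
- slot (a point): Centre of one of two open slots in the ring on the canister's flange (on its +y, radius 73 mm, rim level; the other is opposite, at -y). Each is 50 degrees wide. Seen from outside, clockwise of each slot a catch roof covers 60 degrees (radius 66 to 86 mm, 11 to 16 mm above the rim); on its anticlockwise side a 16 mm high stop ends the slot.
- lid: White bayonet lid, 0.25 kg, loose in the canister's mouth: disc of 60 mm radius, 7 mm thick, two lugs along its +x and -x. Origin: centre of the disc's underside, which rests on the rim; z out through the neck. Below it a plug of 51 mm radius, 10 mm deep, on which the lid stands when laid flat. Play 4 mm under the catches, little friction.
- lug (a point): Middle of the outer edge of the lid's +x lug, 76 mm from its axis; the other is opposite. Lugs are 22 mm wide, 7 mm thick. At the start they lie under the catches, 38 to 65 degrees clockwise of the slots (lid x 25 to 52 degrees anticlockwise of canister x). The lid is free when its x is within 13 degrees of the canister's y axis; the stops come at about 15 degrees beyond.
- neck (a point): Middle of the lid's neck, the solid white block on its top, by which it is turned and lifted: 44 mm along lid x (towards the lugs), 26 mm along lid y, from 7 to 45 mm above the lid's origin; this point is 26 mm above it. Grip it across lid y. Hidden under the cap at the start.
- cap: Loose grey dust cap over the lid's neck, 0.07 kg: a cup, mouth down, 66 mm in diameter, 40 mm high, 36 mm deep inside, with a round knob on top. Origin: centre of the skirt's lower edge; z out through the knob. It leans with the canister, skirt 2 mm above the lid's disc, and must be drawn 36 mm along its axis to clear the neck.
- knob (a point): Middle of the cap's round knob, 30 mm in diameter, from 40 to 66 mm above the cap's origin; this point is 53 mm above it.
- holder: Fixed cap holder: a low grey round well, 84 mm inner and 94 mm outer diameter, on a 130 mm square foot. Origin: centre of its underside on the table, z up; the well's floor is 12 mm and its rim 30 mm above the origin. It stands to one side of the canister, left or right.
- tray: Fixed shallow empty square tray, 200 mm outside, 190 mm inside, 24 mm high, on the other side of the canister from the holder. Origin: centre of its underside on the table, z up; its floor is 5 mm above the origin.
- dish: Bystander: loose white rectangular dish, 90 by 130 mm, 28 mm high, between the robot and the canister. Origin under its centre.
- jar: Bystander: amber glass jar, 76 mm in diameter, 110 mm high, beyond the canister. Origin under its centre.
- tin: Bystander: tin, 86 mm in diameter, 100 mm high, beyond the canister. Origin under its centre.
Things that resemble listed ones, but are neither listed nor needed, are in the scene too. What is shaped like the lid but blue or yellow is not meant. Leave any purple look-alike of the holder alone.

How it is judged:
On the way, in this order (a step that is already met when the one before it is completed fails the run):
1. the cap is drawn off the neck while the lid stays in the canister (z of cap in the frame of lid above 0.046 m and distance between lid and canister below 0.015 m), for 0.05 s.
2. the cap stands in the holder, let go, the lid still in the canister (horizontal distance between cap and holder below 0.016 m and z of cap in the frame of holder below 0.016 m and angle between cap's own z axis and vertical below 0.12 rad and contact force between the fingers and cap below 0.1 N and distance between lid and canister below 0.015 m), for 0.1 s.
3. the lid is turned until its lugs stand in the slots, still on the rim (angle between the x axis of lid and the y axis of canister, either way round below 0.28 rad and distance between lid and canister below 0.02 m), for 0.02 s.
4. the lid is lifted free of the canister (z of lid in the frame of canister above 0.03 m), for 0.1 s.
At the end, for the whole second after the job is handed in: The cap stands mouth down on the floor of the holder's well (centre within 16 mm, tilt under 0.12 rad), the lid lies flat on its plug on the tray's floor, neck up (centre within 45 mm of the tray's, tilt under 0.1 rad, origin 10 to 20 mm above the tray's underside), both at rest and let go (horizontal distance between cap and holder below 0.016 m and z of cap in the frame of holder between 0.008 and 0.016 m and angle between cap's own z axis and vertical below 0.12 rad and horizontal distance between lid and tray below 0.045 m and z of lid in the frame of tray between 0.01 and 0.02 m and angle between lid's own z axis and vertical below 0.1 rad and linear speed of each of cap, lid below 0.02 m/s); the robot touches nothing.
It fails at once if the dish, jar or tin is moved by more than 30 mm (distance of any of dish, jar, tin from where it was at the start of the episode above 0.03 m).
It fails at once if the cap is dropped (falls freely by about 20 mm or more) (linear speed of cap above 0.6 m/s and contact force between the fingers and cap below 0.05 N).
It fails at once if the lid is dropped (falls freely by about 20 mm or more) (linear speed of lid above 0.6 m/s and contact force between the fingers and lid below 0.05 N).
It also fails if it takes over 64 s, if anything falls off the work surface, if the arm or the gripper's body presses on something with over 40 N, if the wrist force passes 120 N, or if a joint passes its speed limit or range.

## Robot

A 7-joint arm with a two-finger parallel gripper is mounted at the origin on the work surface. World frame = base frame: x ahead of the robot, y to its left, z up, the work surface at z = 0. Lengths are in m, angles in rad, forces in N, time in s.
With the tool pointing down it reaches from about 0.35 to 0.9 m from the base axis. Payload 7.2 kg.
Tool frame: the origin (TCP) lies on the centre line of the jaws, within the pads' length; the fingertips stand 17 mm ahead of it and the grasp point (between the pads) lies 2 mm behind it (bot.nose_length is the distance from the TCP to the fingertips, in m); z points along the fingers, y is the line along which they close (so a half turn about z gives the same grasp; the last joint's range is limited). The gripper opens to 88 mm and grips with 3 to 60 N. Pads are 20 mm wide; open, the fingers measure 115 mm over their backs; the gripper's body (75 mm by 178 mm) begins 61 mm behind the grasp point.
Start: joints at [1.268, 0.411, -0.013, 1.596, 0.006, 1.134, -0.082], TCP at [0.145, -0.608, 0.24] pointing down, gripper open.
Joint ranges: [-2.95, 2.95], [-0.29, 1.99], [-1.47, 1.44], [0.14, 2.54], [-1.03, 4.17], [0.13, 1.85], [-2.86, 2.86]. Speed limits (rad/s): [2.39, 2.39, 3.01, 3.01, 3.14, 3.14, 3.14].

## Interface

Orientations are given as a unit quaternion [w, x, y, z].
In Python, from bench import bot gives the robot as it stands.
- The arm moves only by the tool servo_tool, never from a script. Its argument "increments" is a list of rows, each an object with "translation": the shift along the tool's x, y, z normalised to -1 to 1, where 1 is 0.03 m, a list of three; "yaw": the turn about the tool's z normalised to -1 to 1, where 1 is 45 degrees. A call has 1 to 5 rows; each row shifts and turns the commanded pose from where the row before left it, along the tool's axes as they then stand; what a row does not reach is not made up. A row lasts 1/12 s, in which the tool goes at most 41.7 mm and 7.16 degrees, less where a joint would pass 70% of its speed; a pose out of reach is approached as far as the arm can. A call with a number of a shift or a turn outside -1 to 1 is refused whole. A call with a gripper value outside its range is refused whole. "fingers" is the opening, from -1 (shut) to 1 (fully open), set as the call begins (left out, the last holds). The fingers move at their own pace and stop on an object; the grip force is fixed at half the most. Time passes only in rows, so rows that do not move let the fingers close. It gives the time, the measured TCP pose, the force, the opening and the grip force at its end, in the units of the state.
- bot.get_obs(): the state, without advancing time (a new reading comes with each control period).
- bot.read_camera(name): name is "scene" or "top"; returns (picture, depth): 384x512x3 uint8, red, green, blue; 384x512 float32, m along the optical axis (not along the pixel's ray), 0 where there is no reading.
- bot.calibration(name): a dict with "fx", "fy", "cx", "cy" (pixels), "view" (4x4, takes a point from world to camera coordinates). Camera axes: x right, y down, z forward; pixel columns grow to the right and rows downward; lengths in m; the calibration is good to about 2 mm. A picture is of the moment at which its call begins. calibration takes no time and is no camera call.
- bot.close_job(): hands the job in; it is judged then, once.
Trained networks look in the newest picture that a camera, given by its name, has taken for a name from the list of things; names that differ only in an ending like _2 or _b are one class to them, and where a whole thing is asked for, a point or a joint stands for the part that bears it (a point fixed in the world has none). Each returns a list of dicts, best first, with "score" (0 to 1); they miss things now and then, are a little off and sometimes report something else, mostly with a low value. They report only what shows in the picture. A call takes as long as a camera call. They do not tell look-alikes from the thing itself.
- bot.look_for(camera, name): "at" ([x, y, z] in m, in the coordinates of the camera as it stood for that picture, good to about 4 mm: the middle of the surface that is visible of it).
The state is a dict: "clock": time; "joint_pos": joint angles; "qvel": joint speeds; "effort": joint torques, N m; "eef_pos": TCP position; "tool_rot": TCP orientation; "wrist_force": force on the tool from outside, world axes, zero at the start; "ft_torque": the same for the moment, N m; "finger_gap": finger opening in m; "grip_force": force on a finger pad.
Only numpy, scipy, OpenCV 4.12 (cv2) and the standard library are available. Lean on these libraries where they do the work, as an engineer would, in place of code of your own. Each camera call takes 0.05 s, during which the arm holds its last target. There are 200 camera calls.

## Working session

There is one attempt and no reset: what is moved stays moved. The work goes in short steps, Python scripts to look and compute and a tool call to move; the robot and the scene stay as the last step left them, time stands still between calls to the robot, and variables do not carry over. Pictures are saved under pics/ and viewed, at most 10 in all, crops included, and the job is handed in when it is done.

Besides the shell and the picture viewer there is one more tool, called as name(argument=value, ...), one argument or row to a line, values as JSON. servo_tool: Moves the arm, as the interface text tells. Scaled input: -1 to 1 covers 0.03 m each way for a shift and 45 degrees each way for a turn. Its arguments: {"type":"object","properties":{"increments":{"type":"array"},"fingers":{"type":"number"}},"required":["increments"]}

```bash
mkdir -p pics
cat > h.py <<'E'
from bench import bot
import numpy as np, cv2
def world(cam,p):
    V=np.array(bot.calibration(cam)["view"]); return (np.linalg.inv(V)@np.r_[p,1])[:3]
def cloud(cam,d):
    c=bot.calibration(cam); v,u=np.mgrid[:d.shape[0],:d.shape[1]]
    P=np.stack([(u-c["cx"])/c["fx"]*d,(v-c["cy"])/c["fy"]*d,d,np.ones_like(d)],-1)
    W=(P@np.linalg.inv(np.array(c["view"])).T)[...,:3]; W[d==0]=np.nan; return W
def snap(cam,name,box=None,scale=1):
    im,d=bot.read_camera(cam); np.savez(f'/tmp/{name}.npz',im=im,d=d)
    o=im if box is None else im[box[1]:box[3],box[0]:box[2]]
    o=cv2.resize(o,None,fx=scale,fy=scale,interpolation=cv2.INTER_CUBIC)
    cv2.imwrite(f'pics/{name}.png',o[...,::-1]); return im,cloud(cam,d)
def st():
    o=bot.get_obs(); print({k:np.round(o[k],4).tolist() for k in('clock','eef_pos','tool_rot','wrist_force','finger_gap','grip_force')})
E
python3 - <<'E'
from h import *
np.set_printoptions(precision=4,suppress=True)
for cam in('scene','top'):
    snap(cam,cam+'0',scale=1.5)
    print(cam,world(cam,[0,0,0]))
    for n in('canister','slot','lid','lug','cap','knob','holder','tray','dish','jar','tin'):
        print(n,[(np.round(world(cam,r['at']),3).tolist(),round(r['score'],2)) for r in bot.look_for(cam,n)])
st()
E
```

```text
scene [0.9898 0.8516 1.0346]
canister [([0.669, 0.059, 0.076], 0.73), ([0.763, 0.222, 0.096], 0.25)]
slot [([0.671, 0.059, 0.081], 0.59)]
lid [([0.701, 0.4, 0.02], 0.74)]
lug [([0.627, 0.05, 0.17], 0.9), ([0.701, 0.397, 0.019], 0.76), ([0.715, -0.36, 0.02], 0.56)]
cap [([0.604, 0.047, 0.2], 0.67)]
knob [([0.608, 0.049, 0.204], 0.57)]
holder [([0.495, -0.316, 0.009], 0.74), ([0.29, -0.312, 0.009], 0.72)]
tray [([0.465, 0.338, 0.004], 0.79), ([0.763, 0.226, 0.094], 0.54)]
dish [([0.406, -0.03, 0.003], 0.84)]
jar [([0.785, -0.165, 0.076], 0.96)]
tin [([0.765, 0.224, 0.096], 0.7), ([0.624, 0.049, 0.173], 0.43)]
top [0.372  0.0067 1.2917]
canister [([0.629, -0.004, 0.149], 0.7), ([0.614, 0.019, 0.171], 0.36)]
slot [([0.626, -0.003, 0.147], 0.79)]
lid [([0.616, 0.018, 0.169], 0.89), ([0.696, 0.38, 0.019], 0.88), ([0.703, -0.37, 0.02], 0.86)]
lug [([0.706, -0.374, 0.019], 0.93), ([0.694, 0.376, 0.012], 0.68), ([0.616, 0.017, 0.173], 0.62)]
cap [([0.595, 0.032, 0.208], 0.87)]
knob [([0.595, 0.031, 0.21], 0.85), ([0.408, -0.031, 0.006], 0.21)]
holder [([0.282, -0.322, 0.011], 0.94), ([0.484, -0.333, 0.004], 0.61)]
tray [([0.461, 0.332, 0.006], 0.6)]
dish [([0.41, -0.032, 0.006], 0.62)]
jar [([0.764, -0.192, 0.114], 0.86)]
tin [([0.743, 0.192, 0.1], 0.6)]
{'clock': 1.2, 'eef_pos': [0.1454, -0.6079, 0.2397], 'tool_rot': [0.0, 0.9931, 0.1172, -0.0], 'wrist_force': [0.247, -0.5451, -0.2563], 'finger_gap': 0.0876, 'grip_force': 0.0}
```

```bash
ls .
```

```text
h.py
pics
```

View pics/top0.png

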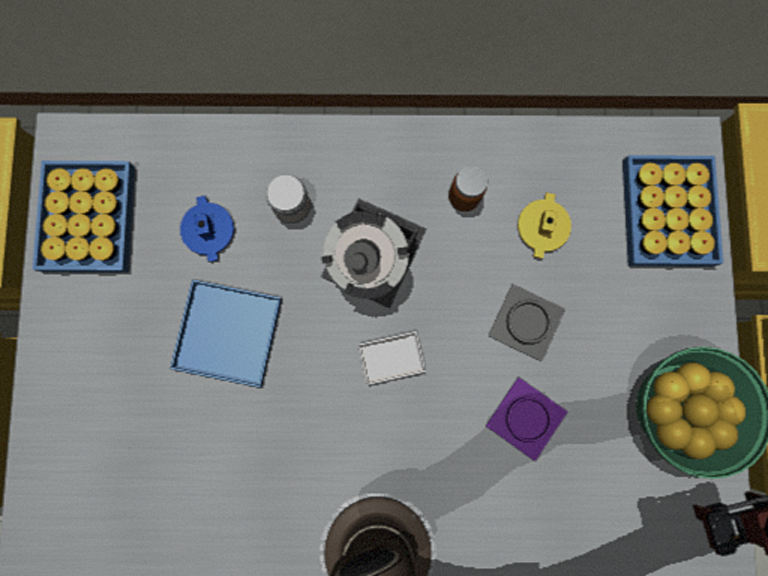

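View pics/scene0.png

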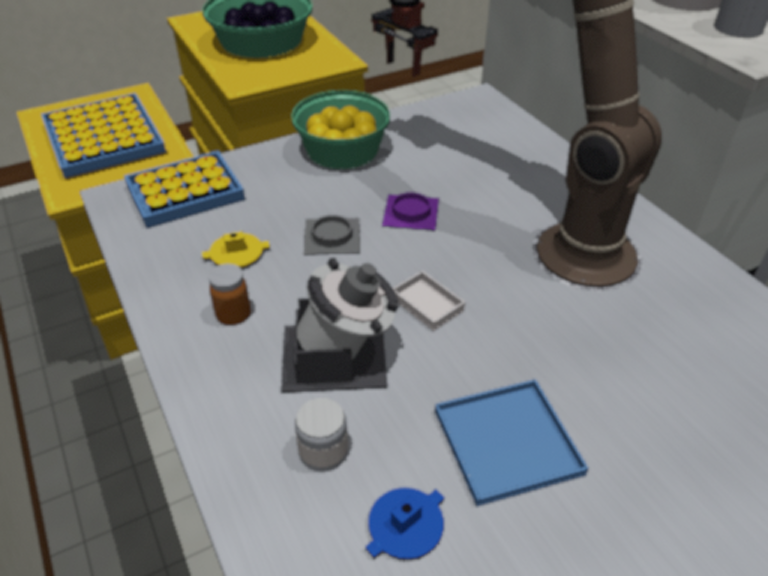

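```bash
cat > can.py <<'E'
from h import *
from scipy.optimize import least_squares
def load(n,cam):
    f=np.load(f'/tmp/{n}.npz'); return f['im'],cloud(cam,f['d'])
def frame(h):  # h: heading of the lean direction (mouth) ; z leans toward h
    z=np.array([np.sin(np.radians(25))*np.cos(h),np.sin(np.radians(25))*np.sin(h),np.cos(np.radians(25))])
    y=np.cross(z,[np.cos(h),np.sin(h),0]); y=-y/np.linalg.norm(y)*1
    x=np.cross(y,z)
    if x[2]<0: x,y=-x,-y
    return np.stack([x,y,z],1)
E
python3 - <<'E'
from can import *
np.set_printoptions(precision=4,suppress=True)
it,Wt=load('top0','top'); is_,Ws=load('scene0','scene')
pts=[]
for im,W in((it,Wt),(is_,Ws)):
    m=(np.abs(W[...,0]-.63)<.12)&(np.abs(W[...,1]-.02)<.12)&(W[...,2]>.10)&(W[...,2]<.22)&(im.min(-1)>130)
    pts.append(W[m]); print(m.sum())
P=np.concatenate(pts)
rng=np.random.default_rng(0); best=0
for i in range(800):
    a,b,c=P[rng.choice(len(P),3,False)]; n=np.cross(b-a,c-a); L=np.linalg.norm(n)
    if L<1e-5: continue
    n/=L; n*=np.sign(n[2]); k=np.abs((P-a)@n)<.002
    if k.sum()>best: best=k.sum(); B=(n,a,k)
q=P[B[2]]; c0=q.mean(0); n=np.linalg.svd(q-c0)[2][2]; n*=np.sign(n[2])
h=np.arctan2(n[1],n[0]); print('normal',n,'tilt',np.degrees(np.arccos(n[2])),'heading',np.degrees(h),best,c0)
R=frame(h); print(R)
for im,W in((it,Wt),(is_,Ws)):
    m=(np.abs(W[...,0]-.63)<.12)&(np.abs(W[...,1]-.02)<.12)&(W[...,2]>.10)&(W[...,2]<.24)
    Q=(W[m]-c0)@R; print(np.histogram(Q[:,2],np.arange(-.03,.08,.004)))
# holder, tray, dish
from functools import reduce
for nm,cx,cy,zl,r,cam in(('holder',.484,-.333,(.022,.036),.08,0),('holder',.484,-.333,(.022,.036),.08,1),('tray',.461,.332,(.018,.032),.15,0),('tray',.461,.332,(.018,.032),.15,1)):
    W=(Wt,Ws)[cam]; m=(np.abs(W[...,0]-cx)<r)&(np.abs(W[...,1]-cy)<r)&(W[...,2]>zl[0])&(W[...,2]<zl[1]); q=W[m][:,:2]
    print(nm,cam,len(q),q.mean(0) if len(q) else '')
    if len(q)>10:
        if nm=='holder':
            s=least_squares(lambda p:np.hypot(*(q-p[:2]).T)-.0445,[cx,cy],loss='soft_l1',f_scale=.003); print(s.x)
        else: print(cv2.minAreaRect(q.astype(np.float32)))
E
```

```text
1308
904
normal [-0.4015  0.2306  0.8863] tilt 27.58227900324203 heading 150.12378141351994 834 [0.6159 0.0421 0.1649]
[[ 0.7859  0.4981 -0.3665]
 [-0.4515  0.8671  0.2105]
 [ 0.4226 -0.      0.9063]]
(array([  0,   0,   0,   1,  38, 259, 384, 495, 416, 235, 232,  84,   8,
        14,   7,   5,   6,  52, 193,  59,   5,   3,   4,   5,  42,  42,
         2]), array([-0.03 , -0.026, -0.022, -0.018, -0.014, -0.01 , -0.006, -0.002,
        0.002,  0.006,  0.01 ,  0.014,  0.018,  0.022,  0.026,  0.03 ,
        0.034,  0.038,  0.042,  0.046,  0.05 ,  0.054,  0.058,  0.062,
        0.066,  0.07 ,  0.074,  0.078]))
(array([  1,   0,   0,   0,  35, 180, 322, 418, 312, 237, 231,  60,  27,
        28,  32,  30,  26,  69, 150,  26,  12,  15,  12,  15,  50,  16,
         0]), array([-0.03 , -0.026, -0.022, -0.018, -0.014, -0.01 , -0.006, -0.002,
        0.002,  0.006,  0.01 ,  0.014,  0.018,  0.022,  0.026,  0.03 ,
        0.034,  0.038,  0.042,  0.046,  0.05 ,  0.054,  0.058,  0.062,
        0.066,  0.07 ,  0.074,  0.078]))
holder 0 162 [ 0.4869 -0.3323]
[ 0.4886 -0.3307]
holder 1 132 [ 0.4946 -0.3246]
[ 0.4923 -0.3267]
tray 0 413 [0.4627 0.3309]
((0.4624614715576172, 0.33033913373947144), (0.2005080133676529, 0.1999760866165161), 78.53018951416016)
tray 1 671 [0.4673 0.3443]
((0.4642513692378998, 0.3344306945800781), (0.20281757414340973, 0.20186032354831696), 79.01618194580078)
```

Run:
```python
from can import *
np.set_printoptions(precision=4,suppress=True)
D=[load('top0','top'),load('scene0','scene')]
L=np.array([0,.007,.016,.049,.075])
res=[]
for use in([0],[1],[0,1]):
    P=[]
    for i in use:
        im,W=D[i]; m=(np.abs(W[...,0]-.63)<.13)&(np.abs(W[...,1]-.02)<.13)&(W[...,2]>.11)&(W[...,2]<.25); P.append(W[m])
    P=np.concatenate(P); K=P[P[:,2]>.215]; k=K.mean(0)
    def f(p):
        R=frame(p[0]); o=np.array([p[1],p[2],.16+p[3]]); Q=(P-o)@R
        r=np.hypot(Q[:,0],Q[:,1]); w=(r<.083)
        e=np.where(r<.017,Q[:,2]-.075,np.where(r<.031,Q[:,2]-.049,np.where(r<.058,Q[:,2]-.007,np.minimum(np.abs(Q[:,2]),np.abs(Q[:,2]-.016)))))
        return np.arctan(np.where(w,e,.01)/.003)
    best=None
    for h0 in np.radians([140,150,160,170,180]):
        z=frame(h0)[:,2]; o=k-z*.074
        from scipy.optimize import minimize
        s=minimize(lambda p:(f(p)**2).sum(),[h0,o[0],o[1],0],method='Nelder-Mead',options=dict(initial_simplex=[[h0,o[0],o[1],0],[h0+.1,o[0],o[1],0],[h0,o[0]+.006,o[1],0],[h0,o[0],o[1]+.006,0],[h0,o[0],o[1],.004]]))
        if best is None or s.fun<best.fun: best=s
    print(use,k,np.degrees(best.x[0]),best.x,best.fun/len(P))
x=best.x; h=x[0]; R=frame(h); o=np.array([x[1],x[2],.16])
print(R)
outs=[]
for cam,(im,_) in zip(('top','scene'),D):
    c=bot.calibration(cam); g=np.linspace(-.1,.1,400); X,Y=np.meshgrid(g,g[::-1])  # right=+x, up=+y
    for zz in(.0,.016):
        W=o+X[...,None]*R[:,0]+Y[...,None]*R[:,1]+zz*R[:,2]
        C=np.concatenate([W,np.ones((400,400,1))],-1)@np.array(c['view']).T
        u=c['fx']*C[...,0]/C[...,2]+c['cx']; v=c['fy']*C[...,1]/C[...,2]+c['cy']
        a=cv2.remap(im,u.astype(np.float32),v.astype(np.float32),cv2.INTER_CUBIC)
        if zz==0: outs.append(a[:,:,::-1])
cv2.imwrite('pics/rect.png',np.hstack(outs)); print(o)
```

```text
[0] [0.592  0.0324 0.2245] 155.92418684268395 [2.7214 0.6093 0.0257 0.0009] 0.5290711873020046
[1] [0.5913 0.0419 0.2238] 155.09555078475913 [2.7069 0.6144 0.0313 0.0004] 0.9597671667482256
[0, 1] [0.5916 0.0367 0.2242] 155.5316713126616 [2.7145 0.6099 0.0275 0.0001] 0.7844790959900871
[[ 0.8249  0.4142 -0.3847]
 [-0.3754  0.9102  0.175 ]
 [ 0.4226 -0.      0.9063]]
[0.6099 0.0275 0.16  ]
```

View pics/rect.png

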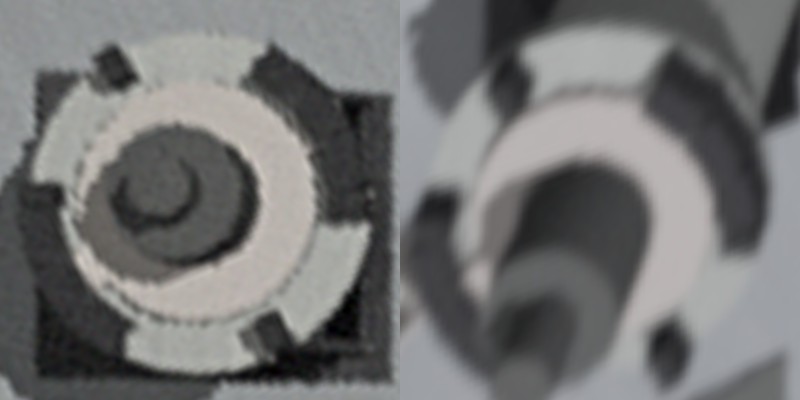

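servo_tool(
  increments=[
    {"translation": [0,0,-1],"yaw": -0.159},
    {"translation": [0,0,-1],"yaw": -0.159},
    {"translation": [0,0,-1],"yaw": -0.159},
    {"translation": [0,0,0],"yaw": -0.159},
    {"translation": [0,0,0],"yaw": -0.159},
  ],
  fingers=0.3,
)

```text
clock: 1.62
eef_pos: [0.1457, -0.6087, 0.3322]
tool_rot: [0.002, 0.908, 0.419, -0.0]
wrist_force: [-0.6, 0.1, 0.4]
finger_gap: 0.0591
grip_force: 0.0
```

servo_tool(
  increments=[
    {"translation": [0,0,0],"yaw": -0.159},
    {"translation": [0,0,0],"yaw": -0.159},
    {"translation": [0,0,0],"yaw": -0.159},
    {"translation": [0,0,0],"yaw": -0.159},
    {"translation": [0,0,0],"yaw": -0.159},
  ],
)

```text
clock: 2.03
eef_pos: [0.1453, -0.6078, 0.3297]
tool_rot: [0.0, 0.735, 0.678, -0.0]
wrist_force: [0.0, 0.2, 0.2]
finger_gap: 0.057
grip_force: 0.0
```

servo_tool(
  increments=[
    {"translation": [0,0,0],"yaw": -0.159},
    {"translation": [0,0,0],"yaw": -0.159},
    {"translation": [0,0,0],"yaw": -0.159},
    {"translation": [0,0,0],"yaw": -0.159},
    {"translation": [0,0,0],"yaw": -0.159},
  ],
)

```text
clock: 2.45
eef_pos: [0.1453, -0.6078, 0.3296]
tool_rot: [-0.0, 0.491, 0.871, 0.0]
wrist_force: [-0.5, -0.0, -0.0]
finger_gap: 0.0571
grip_force: 0.0
```

servo_tool(
  increments=[
    {"translation": [0,0,0],"yaw": -0.159},
    {"translation": [0,0,0],"yaw": -0.159},
    {"translation": [0,0,0],"yaw": -0.159},
    {"translation": [0,0,0],"yaw": -0.159},
    {"translation": [0,0,0],"yaw": -0.159},
  ],
)

```text
clock: 2.87
eef_pos: [0.1453, -0.6079, 0.3296]
tool_rot: [-0.0, 0.2, 0.98, -0.0]
wrist_force: [0.2, -0.3, -0.9]
finger_gap: 0.0568
grip_force: 0.0
```

```bash
cat > go.py <<'E'
from h import *
import sys
from scipy.spatial.transform import Rotation as Ro
# usage: go.py x y z heading_of_tool_y(deg)
def go(x,y,z,hd=None):
    o=bot.get_obs(); q=o['tool_rot']; R=Ro.from_quat([q[1],q[2],q[3],q[0]]).as_matrix()
    d=R.T@(np.array([x,y,z])-o['eef_pos'])/.03
    cur=np.degrees(np.arctan2(R[1,1],R[0,1])); dy=0 if hd is None else (hd-cur+90)%180-90
    print('t',round(o['clock'],2),'pos',np.round(o['eef_pos'],4),'hd',round(cur,1),'d(tool units)',np.round(d,2),'yaw units',round(-dy/45,3),'F',np.round(o['wrist_force'],1),'gap',round(o['finger_gap'],4),'gf',round(float(o['grip_force']),1),'tilt',round(float(R[2,2]),4),'q1,q7',np.round(np.array(o['joint_pos'])[[0,6]],2))
if __name__=='__main__': a=list(map(float,sys.argv[1:])); go(*a)
E
python3 go.py .584 .038 .32 65.5
```

```text
t 2.87 pos [ 0.1453 -0.6079  0.3296] hd 66.9 d(tool units) [-5.   25.54  0.32] yaw units 0.031 F [ 0.2 -0.3 -0.9] gap 0.0568 gf 0.0 tilt -1.0 q1,q7 [1.58 2.28]
```

servo_tool(
  increments=[
    {"translation": [-0.2,1,0],"yaw": 0.03},
    {"translation": [-0.2,1,0],"yaw": 0},
    {"translation": [-0.2,1,0],"yaw": 0},
    {"translation": [-0.2,1,0],"yaw": 0},
    {"translation": [-0.2,1,0],"yaw": 0},
  ],
)

```text
clock: 3.28
eef_pos: [0.2355, -0.4826, 0.3297]
tool_rot: [0.0, 0.215, 0.977, -0.0]
wrist_force: [0.2, -0.6, 0.3]
finger_gap: 0.0573
grip_force: 0.0
```

servo_tool(
  increments=[
    {"translation": [-0.2,1,0],"yaw": 0},
    {"translation": [-0.2,1,0],"yaw": 0},
    {"translation": [-0.2,1,0],"yaw": 0},
    {"translation": [-0.2,1,0],"yaw": 0},
    {"translation": [-0.2,1,0],"yaw": 0},
  ],
)

```text
clock: 3.7
eef_pos: [0.3257, -0.359, 0.3299]
tool_rot: [0.0, 0.215, 0.977, -0.0]
wrist_force: [0.6, -0.3, -0.9]
finger_gap: 0.057
grip_force: 0.0
```

servo_tool(
  increments=[
    {"translation": [-0.2,1,0],"yaw": 0},
    {"translation": [-0.2,1,0],"yaw": 0},
    {"translation": [-0.2,1,0],"yaw": 0},
    {"translation": [-0.2,1,0],"yaw": 0},
    {"translation": [-0.2,1,0],"yaw": 0},
  ],
)

```text
clock: 4.12
eef_pos: [0.4159, -0.2354, 0.33]
tool_rot: [0.0, 0.215, 0.977, -0.0]
wrist_force: [-0.5, -0.9, -0.1]
finger_gap: 0.0567
grip_force: 0.0
```

servo_tool(
  increments=[
    {"translation": [-0.2,1,0],"yaw": 0},
    {"translation": [-0.2,1,0],"yaw": 0},
    {"translation": [-0.2,1,0],"yaw": 0},
    {"translation": [-0.2,1,0],"yaw": 0},
    {"translation": [-0.2,1,0],"yaw": 0},
  ],
)

```text
clock: 4.53
eef_pos: [0.506, -0.1119, 0.3298]
tool_rot: [0.0, 0.215, 0.977, -0.0]
wrist_force: [0.1, -0.5, 0.2]
finger_gap: 0.0568
grip_force: 0.0
```

```bash
python3 go.py .584 .038 .26 65.5
```

```text
t 4.53 pos [ 0.506  -0.1119  0.3298] hd 65.2 d(tool units) [-0.26  5.63  2.33] yaw units -0.007 F [ 0.1 -0.5  0.2] gap 0.0568 gf 0.0 tilt -1.0 q1,q7 [0.81 1.08]
```

servo_tool(
  increments=[
    {"translation": [-0.05,1,0],"yaw": 0},
    {"translation": [-0.05,1,0],"yaw": 0},
    {"translation": [-0.05,1,0],"yaw": 0},
    {"translation": [-0.05,1,0],"yaw": 0},
    {"translation": [-0.05,1,0],"yaw": 0},
  ],
)

```text
clock: 4.95
eef_pos: [0.5757, 0.0211, 0.3297]
tool_rot: [0.0, 0.215, 0.977, -0.0]
wrist_force: [0.4, -0.8, 0.5]
finger_gap: 0.057
grip_force: 0.0
```

servo_tool(
  increments=[
    {"translation": [0,0.63,0],"yaw": 0},
    {"translation": [0,0,0.8],"yaw": 0},
    {"translation": [0,0,0.8],"yaw": 0},
    {"translation": [0,0,0.73],"yaw": 0},
    {"translation": [0,0,0],"yaw": 0},
  ],
)

```text
clock: 5.37
eef_pos: [0.5811, 0.0363, 0.2557]
tool_rot: [-0.003, 0.215, 0.977, -0.001]
wrist_force: [-0.2, -1.0, 0.1]
finger_gap: 0.057
grip_force: 0.0
```

```bash
python3 - <<'E'
from h import *
a,W=snap('scene','s1',(170,120,330,240),4.9)
im,W=snap('top','t1')
print([ (np.round(world('scene',r['at']),3),round(r['score'],2)) for r in bot.look_for('scene','knob')])
E
python3 go.py .584 .038 .2245 65.5
```

```text
[(array([0.609, 0.052, 0.203]), 0.62)]
t 5.52 pos [0.5835 0.0372 0.2609] hd 65.2 d(tool units) [-0.    0.03  1.21] yaw units -0.007 F [-0.1 -0.7 -0.5] gap 0.0572 gf 0.0 tilt -1.0 q1,q7 [0.46 0.69]
```

View pics/s1.png

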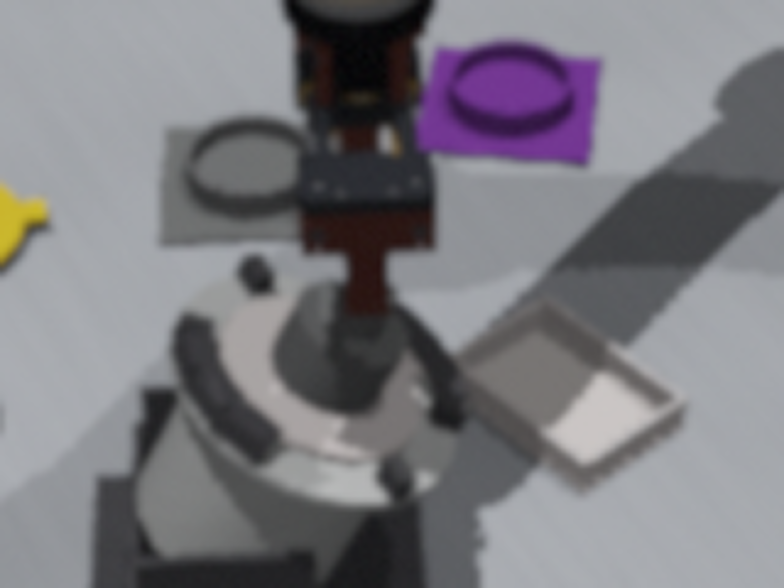

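The picture shows the fingers straddling the knob (near finger at (365,290), knob at (365,325)). Next I descend and close.

servo_tool(
  increments=[
    {"translation": [0,0,0.4],"yaw": 0},
    {"translation": [0,0,0.4],"yaw": 0},
    {"translation": [0,0,0.4],"yaw": 0},
    {"translation": [0,0,0],"yaw": 0},
  ],
)

```text
clock: 5.85
eef_pos: [0.5835, 0.0372, 0.2235]
tool_rot: [0.001, 0.215, 0.977, 0.0]
wrist_force: [-0.6, -0.4, 7.2]
finger_gap: 0.0571
grip_force: 3.2
```

servo_tool(
  increments=[
    {"translation": [0,0,0],"yaw": 0},
    {"translation": [0,0,0],"yaw": 0},
    {"translation": [0,0,0],"yaw": 0},
    {"translation": [0,0,0],"yaw": 0},
    {"translation": [0,0,0],"yaw": 0},
  ],
  fingers=-0.7,
)

```text
clock: 6.27
eef_pos: [0.583, 0.0382, 0.2237]
tool_rot: [0.0, 0.214, 0.977, 0.001]
wrist_force: [-2.2, 3.0, 5.3]
finger_gap: 0.0296
grip_force: 33.8
```

```bash
python3 go.py .5594 .0482 .2785 65.5
```

```text
t 6.27 pos [0.583  0.0382 0.2237] hd 65.2 d(tool units) [ 0.85 -0.02 -1.83] yaw units -0.006 F [-2.2  3.   5.3] gap 0.0296 gf 33.8 tilt -1.0 q1,q7 [0.45 0.67]
```

servo_tool(
  increments=[
    {"translation": [0.17,0,-0.36],"yaw": 0},
    {"translation": [0.17,0,-0.36],"yaw": 0},
    {"translation": [0.17,0,-0.36],"yaw": 0},
    {"translation": [0.17,0,-0.36],"yaw": 0},
    {"translation": [0.17,0,-0.36],"yaw": 0},
  ],
)

```text
clock: 6.68
eef_pos: [0.5594, 0.0481, 0.2792]
tool_rot: [0.0, 0.215, 0.977, -0.0]
wrist_force: [-0.3, 1.0, -1.0]
finger_gap: 0.0298
grip_force: 33.4
```

servo_tool(
  increments=[
    {"translation": [0,0,-1],"yaw": 0},
    {"translation": [0,0,-1],"yaw": 0},
    {"translation": [0,0,0],"yaw": 0},
  ],
)

```text
clock: 6.93
eef_pos: [0.5614, 0.0491, 0.3443]
tool_rot: [0.004, 0.215, 0.977, 0.001]
wrist_force: [1.2, 1.4, -0.2]
finger_gap: 0.029
grip_force: 33.4
```

```bash
python3 - <<'E'
from h import *
im,W=snap('top','t2',(200,130,300,230),4)
im2,W2=snap('scene','s2',(170,90,330,240),2.67)
a=cv2.imread('pics/t2.png');b=cv2.imread('pics/s2.png');print(a.shape,b.shape)
cv2.imwrite('pics/c2.png',np.hstack([a,b[:400,:]]) if b.shape[0]>=400 else np.hstack([a[:b.shape[0]],b]))
E
python3 go.py .48 -.32 .34 65.5
```

```text
(400, 400, 3) (400, 427, 3)
t 7.03 pos [0.5601 0.0481 0.3395] hd 65.2 d(tool units) [ -2.72 -12.26  -0.02] yaw units -0.007 F [-0.1  0.  -1.5] gap 0.029 gf 33.4 tilt -1.0 q1,q7 [0.49 0.72]
```

View pics/c2.png

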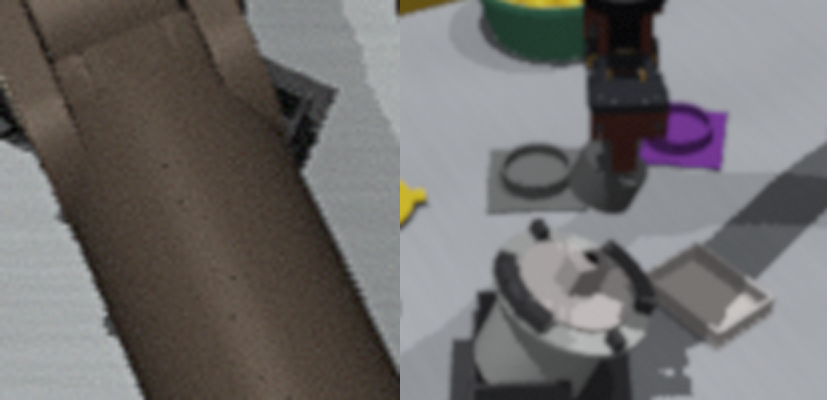

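```bash
python3 go.py .4627 -.318 .14 65.2
```

```text
t 7.03 pos [0.5601 0.0481 0.3395] hd 65.2 d(tool units) [ -2.15 -12.45   6.65] yaw units -0.0 F [-0.1  0.  -1.5] gap 0.029 gf 33.4 tilt -1.0 q1,q7 [0.49 0.72]
```

servo_tool(
  increments=[
    {"translation": [-0.17,-0.9,0],"yaw": 0},
    {"translation": [-0.17,-1,0],"yaw": 0},
    {"translation": [-0.17,-1,0],"yaw": 0},
    {"translation": [-0.17,-1,0],"yaw": 0},
    {"translation": [-0.17,-1,0],"yaw": 0},
  ],
)

```text
clock: 7.45
eef_pos: [0.5201, -0.0976, 0.3367]
tool_rot: [-0.001, 0.215, 0.977, -0.0]
wrist_force: [0.1, 0.1, -0.9]
finger_gap: 0.0293
grip_force: 33.4
```

servo_tool(
  increments=[
    {"translation": [-0.17,-1,0],"yaw": 0},
    {"translation": [-0.17,-1,0],"yaw": 0},
    {"translation": [-0.17,-1,0],"yaw": 0},
    {"translation": [-0.17,-1,0.3],"yaw": 0},
    {"translation": [-0.17,-1,0.6],"yaw": 0},
  ],
)

```text
clock: 7.87
eef_pos: [0.4813, -0.2447, 0.3114]
tool_rot: [0.001, 0.215, 0.977, -0.001]
wrist_force: [1.2, -0.6, -0.1]
finger_gap: 0.0289
grip_force: 33.4
```

servo_tool(
  increments=[
    {"translation": [-0.17,-1,0.7],"yaw": 0},
    {"translation": [-0.17,-1,0.8],"yaw": 0},
    {"translation": [-0.11,-0.55,0.8],"yaw": 0},
    {"translation": [0,0,0.8],"yaw": 0},
    {"translation": [0,0,0.8],"yaw": 0},
  ],
)

```text
clock: 8.28
eef_pos: [0.46, -0.3195, 0.1914]
tool_rot: [-0.001, 0.216, 0.976, 0.0]
wrist_force: [0.9, 0.3, -1.4]
finger_gap: 0.0294
grip_force: 33.3
```

servo_tool(
  increments=[
    {"translation": [0,0,0.8],"yaw": 0},
    {"translation": [0,0,0.6],"yaw": 0},
    {"translation": [0,0,0.45],"yaw": 0},
    {"translation": [0,0,0],"yaw": 0},
  ],
)

```text
clock: 8.62
eef_pos: [0.4593, -0.3171, 0.1346]
tool_rot: [-0.003, 0.215, 0.977, 0.001]
wrist_force: [-1.8, 1.1, -1.0]
finger_gap: 0.0295
grip_force: 33.3
```

```bash
python3 - <<'E'
from h import *
snap('scene','s3',(180,90,330,200),5.2); snap('top','t3')
for c in('scene','top'):
  for n in('cap','holder'): print(c,n,[(np.round(world(c,r['at']),3),round(r['score'],2)) for r in bot.look_for(c,n)])
E
python3 go.py .4627 -.318 .0815 65.2
```

```text
scene cap [(array([ 0.491, -0.308,  0.107]), 0.8)]
scene holder [(array([ 0.496, -0.32 ,  0.009]), 0.76), (array([ 0.288, -0.312,  0.008]), 0.71), (array([0.612, 0.042, 0.178]), 0.61)]
top cap [(array([ 0.455, -0.309,  0.106]), 0.42)]
top holder [(array([ 0.459, -0.306,  0.006]), 0.84), (array([ 0.282, -0.323,  0.009]), 0.74)]
t 8.92 pos [ 0.4623 -0.3186  0.1393] hd 65.2 d(tool units) [-0.    0.02  1.93] yaw units -0.0 F [-0.3 -0.2 -1.1] gap 0.0295 gf 33.4 tilt -1.0 q1,q7 [1.02 1.32]
```

View pics/s3.png

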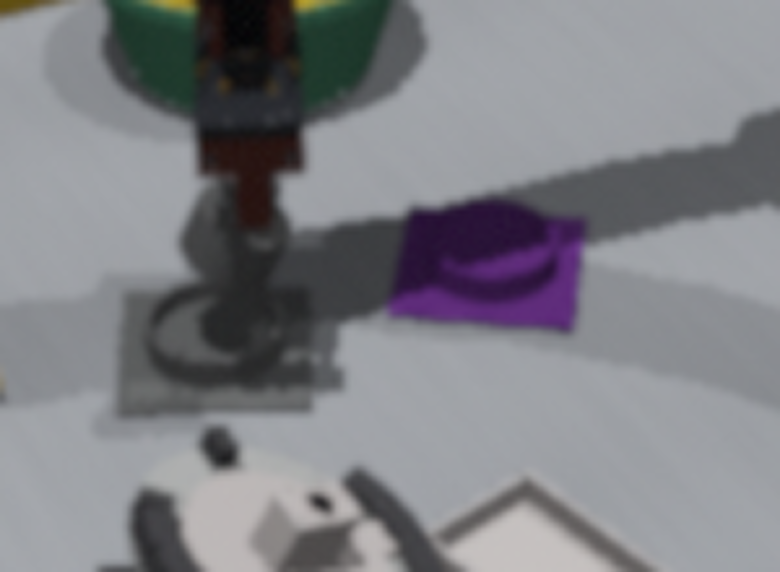

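servo_tool(
  increments=[
    {"translation": [0,0,0.5],"yaw": 0},
    {"translation": [0,0,0.5],"yaw": 0},
    {"translation": [0,0,0.4],"yaw": 0},
    {"translation": [0,0,0.3],"yaw": 0},
    {"translation": [0,0,0],"yaw": 0},
  ],
)

```text
clock: 9.33
eef_pos: [0.4618, -0.3183, 0.0861]
tool_rot: [-0.0, 0.215, 0.977, 0.0]
wrist_force: [-0.2, -0.5, -0.2]
finger_gap: 0.0293
grip_force: 33.4
```

servo_tool(
  increments=[
    {"translation": [0,0,0.1],"yaw": 0},
    {"translation": [0,0,0.1],"yaw": 0},
    {"translation": [0,0,0.05],"yaw": 0},
    {"translation": [0,0,0],"yaw": 0},
  ],
)

```text
clock: 9.67
eef_pos: [0.4635, -0.3189, 0.0811]
tool_rot: [0.002, 0.215, 0.977, -0.001]
wrist_force: [3.0, -0.8, 5.7]
finger_gap: 0.0293
grip_force: 33.6
```

servo_tool(
  increments=[
    {"translation": [-0.15,0,0.06],"yaw": 0},
    {"translation": [-0.15,0,0.06],"yaw": 0},
    {"translation": [-0.14,0,0.06],"yaw": 0},
    {"translation": [0,0,0],"yaw": 0},
  ],
)

```text
clock: 10.0
eef_pos: [0.4748, -0.3242, 0.0756]
tool_rot: [0.001, 0.215, 0.977, -0.0]
wrist_force: [-0.8, 0.8, 8.3]
finger_gap: 0.0295
grip_force: 33.2
```

servo_tool(
  increments=[
    {"translation": [-0.14,0,0.07],"yaw": 0},
    {"translation": [-0.14,0,0.08],"yaw": 0},
    {"translation": [-0.13,0,0.08],"yaw": 0},
    {"translation": [0,0,0],"yaw": 0},
  ],
)

```text
clock: 10.33
eef_pos: [0.4847, -0.3287, 0.0694]
tool_rot: [-0.001, 0.215, 0.977, -0.001]
wrist_force: [-7.2, 3.7, 19.8]
finger_gap: 0.0292
grip_force: 37.2
```

```bash
python3 - <<'E'
from h import *
snap('scene','s4',(180,100,280,190),6)
E
python3 go.py .489 -.33 .07 65.2
```

```text
t 10.38 pos [ 0.4847 -0.3287  0.0694] hd 65.2 d(tool units) [-0.15  0.02 -0.02] yaw units 0.0 F [-5.3  2.1 18.3] gap 0.0298 gf 37.0 tilt -1.0 q1,q7 [0.96 1.26]
```

View pics/s4.png

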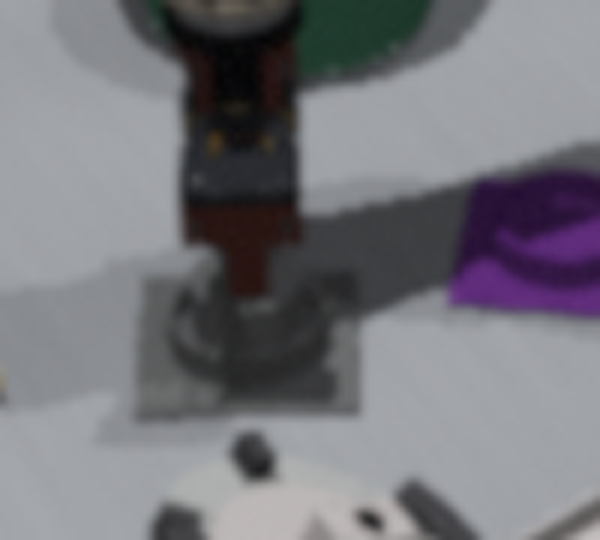

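The cap now sits inside the well at (250,310), close to upright. I release it and lift.

servo_tool(
  increments=[
    {"translation": [0,0,-0.05],"yaw": 0},
    {"translation": [0,0,0],"yaw": 0},
    {"translation": [0,0,0],"yaw": 0},
    {"translation": [0,0,0],"yaw": 0},
    {"translation": [0,0,0],"yaw": 0},
  ],
  fingers=0.2,
)

```text
clock: 10.8
eef_pos: [0.4851, -0.3297, 0.0695]
tool_rot: [0.0, 0.215, 0.977, -0.0]
wrist_force: [-1.3, -1.5, 5.8]
finger_gap: 0.0524
grip_force: 3.0
```

servo_tool(
  increments=[
    {"translation": [0,0,-0.2],"yaw": 0},
    {"translation": [0,0,-0.5],"yaw": 0},
    {"translation": [0,0,-1],"yaw": 0},
    {"translation": [0,0,-1],"yaw": 0},
    {"translation": [0,0,-1],"yaw": 0},
  ],
)

```text
clock: 11.22
eef_pos: [0.4845, -0.3285, 0.1809]
tool_rot: [-0.001, 0.215, 0.977, 0.001]
wrist_force: [0.1, -0.2, -0.2]
finger_gap: 0.0527
grip_force: 0.0
```

servo_tool(
  increments=[
    {"translation": [0,0,-1],"yaw": 0},
    {"translation": [0,0,-1],"yaw": 0},
    {"translation": [0,0,-1],"yaw": 0},
    {"translation": [0,0,-1],"yaw": 0},
    {"translation": [0,0,0],"yaw": 0},
  ],
)

```text
clock: 11.63
eef_pos: [0.4871, -0.3293, 0.3061]
tool_rot: [0.004, 0.215, 0.977, -0.001]
wrist_force: [0.8, -0.4, 0.8]
finger_gap: 0.0527
grip_force: 0.0
```

```bash
python3 - <<'E'
from can import *
from scipy.spatial.transform import Rotation as Ro
np.set_printoptions(precision=4,suppress=True)
it,Wt=snap('top','t5'); is_,Ws=snap('scene','s5')
for im,W in((it,Wt),(is_,Ws)):
    m=(np.hypot(W[...,0]-.489,W[...,1]+.33)<.06)&(W[...,2]>.044)&(W[...,2]<.1)
    k=W[m]; top=k[k[:,2]>.068]; c=k[k[:,2]<.062]
    print('cap n',len(k),'knob top',np.median(top,0),'captop',np.median(c,0))
    if len(c)>20:
        A=np.c_[c[:,:2],np.ones(len(c))]; s=np.linalg.lstsq(A,c[:,2],rcond=None)[0]; print('slope',s[:2])
# rectified views at neck top plane
R=frame(np.radians(155.5)); o=np.array([.610,.026,.16]); outs=[]
for cam,im in(('top',it),('scene',is_)):
    c=bot.calibration(cam); g=np.linspace(-.1,.1,400); X,Y=np.meshgrid(g,g[::-1])
    W=o+X[...,None]*R[:,0]+Y[...,None]*R[:,1]+.045*R[:,2]
    C=np.concatenate([W,np.ones((400,400,1))],-1)@np.array(c['view']).T
    u=c['fx']*C[...,0]/C[...,2]+c['cx']; v=c['fy']*C[...,1]/C[...,2]+c['cy']
    outs.append(cv2.remap(im,u.astype(np.float32),v.astype(np.float32),cv2.INTER_CUBIC)[...,::-1])
cv2.imwrite('pics/rect5.png',np.hstack(outs))
for n,W in(('top',Wt),('scene',Ws)):
    m=(np.abs(W[...,0]-.61)<.1)&(np.abs(W[...,1]-.03)<.1); Q=(W[m]-o)@R
    k=Q[(Q[:,2]>.040)&(Q[:,2]<.050)&(np.hypot(Q[:,0],Q[:,1])<.04)]; print(n,len(k),k.mean(0),cv2.minAreaRect((k[:,:2]*1000).astype(np.float32)))
E
python3 go.py .5935 .0335 .30
```

```text
cap n 336 knob top [ 0.4873 -0.3306  0.0779] captop [ 0.4861 -0.3258  0.0526]
slope [ 0.0055 -0.0201]
cap n 216 knob top [ 0.4914 -0.3243  0.0753] captop [ 0.4986 -0.3175  0.0509]
slope [-0.0109 -0.0026]
top 137 [ 0.0006 -0.0017  0.0454] ((-0.3826131820678711, -0.5099201202392578), (44.188682556152344, 27.144805908203125), 32.078346252441406)
scene 113 [0.0004 0.0046 0.0443] ((0.9137248992919922, 3.571910858154297), (46.154720306396484, 28.178409576416016), 30.762191772460938)
t 11.73 pos [ 0.4852 -0.329   0.301 ] hd 65.2 d(tool units) [ 1.79 12.48  0.02] yaw units 0.0 F [-0.9 -0.  -0.7] gap 0.0526 gf 0.0 tilt -1.0 q1,q7 [1.05 1.42]
```

View pics/rect5.png

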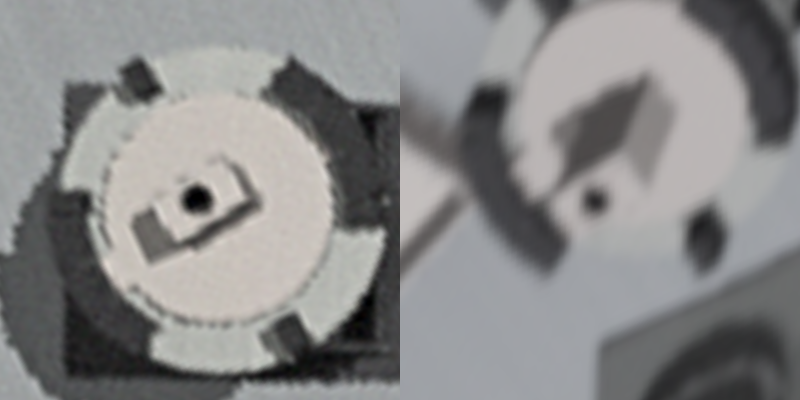

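The cap stands upright in the holder (knob top at (.487,-.331,.078)). In the rectified view the neck is centred at (200,200) and lies 31.5° from canister x. Next I go above the neck and line the jaws up with lid x.

servo_tool(
  increments=[
    {"translation": [0.13,1,0],"yaw": 0},
    {"translation": [0.13,1,0],"yaw": 0},
    {"translation": [0.13,1,0],"yaw": 0},
    {"translation": [0.13,1,0],"yaw": 0},
    {"translation": [0.13,1,0],"yaw": 0},
  ],
  fingers=0.3,
)

```text
clock: 12.15
eef_pos: [0.5294, -0.1833, 0.2982]
tool_rot: [-0.001, 0.215, 0.977, 0.0]
wrist_force: [0.5, -1.0, -0.1]
finger_gap: 0.0569
grip_force: 0.0
```

servo_tool(
  increments=[
    {"translation": [0.13,1,0],"yaw": 0},
    {"translation": [0.13,1,0],"yaw": 0},
    {"translation": [0.13,1,0],"yaw": 0},
    {"translation": [0.13,1,0],"yaw": 0},
    {"translation": [0.13,1,0],"yaw": 0},
  ],
)

```text
clock: 12.57
eef_pos: [0.5747, -0.0391, 0.2982]
tool_rot: [-0.001, 0.215, 0.977, -0.0]
wrist_force: [0.6, -0.0, -0.0]
finger_gap: 0.0572
grip_force: 0.0
```

servo_tool(
  increments=[
    {"translation": [0.13,1,0],"yaw": 0},
    {"translation": [0.13,1,0],"yaw": 0},
    {"translation": [0.06,0.48,0],"yaw": 0},
    {"translation": [0,0,0],"yaw": 0.155},
    {"translation": [0,0,0],"yaw": 0.155},
  ],
)

```text
clock: 12.98
eef_pos: [0.597, 0.0329, 0.2978]
tool_rot: [-0.002, 0.333, 0.943, -0.0]
wrist_force: [0.8, -0.4, 0.5]
finger_gap: 0.0569
grip_force: 0.0
```

servo_tool(
  increments=[
    {"translation": [0,0,0],"yaw": 0.155},
    {"translation": [0,0,0],"yaw": 0.155},
    {"translation": [0,0,0],"yaw": 0.155},
    {"translation": [0,0,0],"yaw": 0.155},
    {"translation": [0,0,0],"yaw": 0.155},
  ],
)

```text
clock: 13.4
eef_pos: [0.597, 0.0311, 0.2979]
tool_rot: [-0.001, 0.602, 0.799, -0.001]
wrist_force: [0.1, 1.4, -0.5]
finger_gap: 0.0567
grip_force: 0.0
```

servo_tool(
  increments=[
    {"translation": [0,0,0],"yaw": 0.155},
    {"translation": [0,0,0],"yaw": 0},
  ],
)

```text
clock: 13.57
eef_pos: [0.597, 0.0311, 0.2982]
tool_rot: [-0.001, 0.649, 0.761, -0.001]
wrist_force: [-0.1, -0.1, 0.2]
finger_gap: 0.0571
grip_force: 0.0
```

```bash
python3 go.py .598 .0314 .199 9.6
```

```text
t 13.57 pos [0.597  0.0311 0.2982] hd 9.1 d(tool units) [0.   0.04 3.31] yaw units -0.011 F [-0.1 -0.1  0.2] gap 0.0571 gf 0.0 tilt -1.0 q1,q7 [ 0.31 -0.17]
```

servo_tool(
  increments=[
    {"translation": [0,0,0.7],"yaw": 0},
    {"translation": [0,0,0.7],"yaw": 0},
    {"translation": [0,0,0.7],"yaw": 0},
    {"translation": [0,0,0.3],"yaw": 0},
    {"translation": [0,0,0],"yaw": 0},
  ],
)

```text
clock: 13.98
eef_pos: [0.5962, 0.0308, 0.2248]
tool_rot: [-0.002, 0.646, 0.764, -0.002]
wrist_force: [-0.4, -0.1, 0.5]
finger_gap: 0.0571
grip_force: 0.0
```

servo_tool(
  increments=[
    {"translation": [0,0,0.3],"yaw": 0},
    {"translation": [0,0,0.3],"yaw": 0},
    {"translation": [0,0,0.3],"yaw": 0},
    {"translation": [0,0,0],"yaw": 0},
  ],
)

```text
clock: 14.32
eef_pos: [0.5971, 0.031, 0.1993]
tool_rot: [-0.001, 0.647, 0.763, -0.001]
wrist_force: [-0.4, -0.2, 0.2]
finger_gap: 0.0569
grip_force: 0.0
```

```bash
python3 go.py .598 .0314 .199 65.5
```

```text
t 14.32 pos [0.5971 0.031  0.1993] hd 9.4 d(tool units) [0.01 0.03 0.01] yaw units -1.246 F [-0.4 -0.2  0.2] gap 0.0569 gf 0.0 tilt -1.0 q1,q7 [ 0.3  -0.21]
```

servo_tool(
  increments=[
    {"translation": [0,0,0],"yaw": -0.11},
    {"translation": [0,0,0],"yaw": -0.11},
    {"translation": [0,0,0],"yaw": -0.11},
    {"translation": [0,0,0],"yaw": -0.11},
  ],
  fingers=0.24,
)

```text
clock: 14.65
eef_pos: [0.597, 0.0317, 0.2009]
tool_rot: [-0.001, 0.504, 0.864, -0.0]
wrist_force: [-2.6, 0.7, 0.1]
finger_gap: 0.0542
grip_force: 1.2
```

servo_tool(
  increments=[
    {"translation": [0,0,0],"yaw": -0.1},
    {"translation": [0,0,0],"yaw": -0.1},
    {"translation": [0,0,0],"yaw": -0.1},
  ],
  fingers=0.2,
)

```text
clock: 14.9
eef_pos: [0.5977, 0.0313, 0.2011]
tool_rot: [-0.0, 0.399, 0.917, -0.0]
wrist_force: [-1.0, -0.7, -0.3]
finger_gap: 0.0528
grip_force: 1.6
```

```bash
python3 - <<'E'
from h import *
snap('scene','s6',(200,130,300,205),7)
E
python3 go.py .598 .0314 .199 65.5
```

```text
t 14.95 pos [0.5979 0.0312 0.2011] hd 43.2 d(tool units) [0.   0.01 0.07] yaw units -0.495 F [-0.7 -0.3  0.7] gap 0.0523 gf 1.8 tilt -1.0 q1,q7 [0.38 0.32]
```

View pics/s6.png

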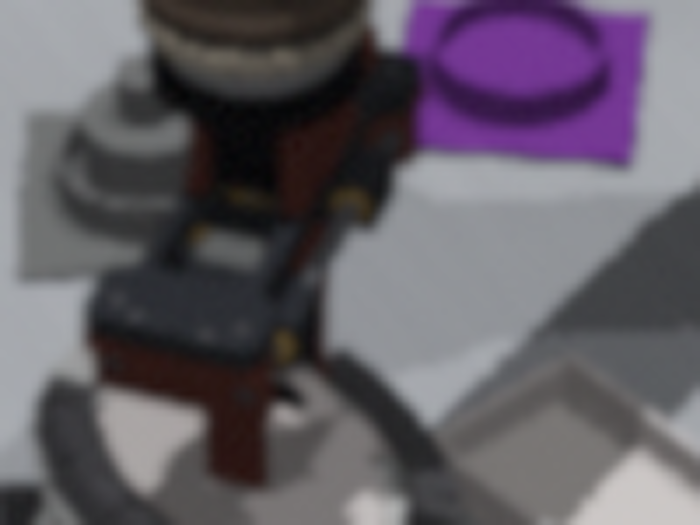

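The cap stands upright in its well at (130,160), and the fingers straddle the neck. I keep turning, then lower and close.

servo_tool(
  increments=[
    {"translation": [0,0,0],"yaw": -0.1},
    {"translation": [0,0,0],"yaw": -0.1},
    {"translation": [0,0,0],"yaw": -0.1},
    {"translation": [0,0,0],"yaw": -0.1},
    {"translation": [0,0,0],"yaw": -0.095},
  ],
  fingers=0.16,
)

```text
clock: 15.37
eef_pos: [0.5982, 0.0312, 0.2013]
tool_rot: [0.0, 0.216, 0.976, 0.0]
wrist_force: [-0.3, 0.3, 0.1]
finger_gap: 0.051
grip_force: 0.0
```

servo_tool(
  increments=[
    {"translation": [0,0,0.1],"yaw": 0},
    {"translation": [0,0,0.1],"yaw": 0},
    {"translation": [0,0,0.1],"yaw": 0},
    {"translation": [0,0,0],"yaw": 0},
  ],
  fingers=0.12,
)

```text
clock: 15.7
eef_pos: [0.5977, 0.0315, 0.1914]
tool_rot: [-0.0, 0.218, 0.976, 0.0]
wrist_force: [-0.8, 0.7, -1.6]
finger_gap: 0.0487
grip_force: 0.4
```

```bash
python3 go.py .598 .0314 .192 65.5
```

```text
t 15.7 pos [0.5977 0.0315 0.1914] hd 64.9 d(tool units) [-0.01  0.   -0.02] yaw units -0.014 F [-0.8  0.7 -1.6] gap 0.0487 gf 0.4 tilt -1.0 q1,q7 [0.44 0.64]
```

Very low forces so far. I'll close on the neck.

servo_tool(
  increments=[
    {"translation": [0,0,0],"yaw": -0.014},
    {"translation": [0,0,0],"yaw": 0},
    {"translation": [0,0,0],"yaw": 0},
    {"translation": [0,0,0],"yaw": 0},
    {"translation": [0,0,0],"yaw": 0},
  ],
  fingers=-0.3,
)

```text
clock: 16.12
eef_pos: [0.5976, 0.0311, 0.1918]
tool_rot: [-0.0, 0.211, 0.977, -0.0]
wrist_force: [-0.6, 1.2, -1.2]
finger_gap: 0.0468
grip_force: 29.9
```

```bash
python3 - <<'E'
from h import *
im,W=snap('scene','s7',(200,130,300,205),7)
print([(np.round(world('scene',r['at']),3),round(r['score'],2)) for r in bot.look_for('scene','lug')])
E
python3 go.py .5786 .0402 .237 65.5
```

```text
[(array([0.705, 0.396, 0.021]), 0.92), (array([0.624, 0.04 , 0.168]), 0.78), (array([ 0.714, -0.364,  0.021]), 0.67)]
t 16.22 pos [0.5977 0.0311 0.1918] hd 65.6 d(tool units) [ 0.7   0.01 -1.51] yaw units 0.002 F [-0.5  0.2 -1.3] gap 0.0468 gf 29.9 tilt -1.0 q1,q7 [0.44 0.66]
```

View pics/s7.png

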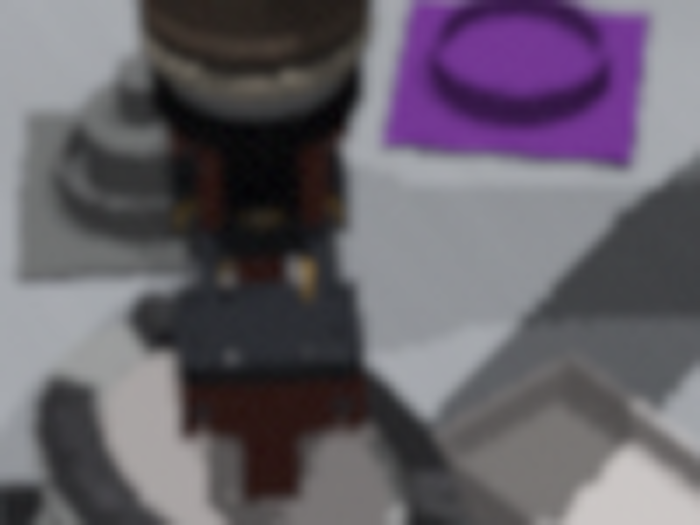

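The fingers hold the neck's ends, but a gap of 46.8 mm against 44 mm means the lid lags by about 8°. I'll turn a little more, then re-grip square.

servo_tool(
  increments=[
    {"translation": [0,0,0],"yaw": -0.05},
    {"translation": [0,0,0],"yaw": -0.05},
    {"translation": [0,0,0],"yaw": -0.05},
    {"translation": [0,0,0],"yaw": 0},
  ],
)

```text
clock: 16.55
eef_pos: [0.5973, 0.0315, 0.1922]
tool_rot: [-0.0, 0.152, 0.988, -0.0]
wrist_force: [-2.7, 0.6, 1.8]
finger_gap: 0.0462
grip_force: 30.0
```

servo_tool(
  increments=[
    {"translation": [0,0,0],"yaw": 0},
    {"translation": [0,0,0],"yaw": 0},
    {"translation": [0,0,0],"yaw": 0.05},
    {"translation": [0,0,0],"yaw": 0.05},
    {"translation": [0,0,0],"yaw": 0.05},
  ],
  fingers=0.14,
)

```text
clock: 16.97
eef_pos: [0.5985, 0.0307, 0.1921]
tool_rot: [0.001, 0.213, 0.977, -0.0]
wrist_force: [-0.0, -0.7, 0.1]
finger_gap: 0.05
grip_force: 0.2
```

servo_tool(
  increments=[
    {"translation": [0,0,0],"yaw": 0},
    {"translation": [0,0,0],"yaw": 0},
    {"translation": [0,0,0],"yaw": 0},
    {"translation": [0,0,0],"yaw": 0},
  ],
  fingers=-0.3,
)

```text
clock: 17.3
eef_pos: [0.598, 0.0311, 0.192]
tool_rot: [0.0, 0.211, 0.978, -0.0]
wrist_force: [0.1, 0.8, -1.4]
finger_gap: 0.0475
grip_force: 30.0
```

```bash
cat > lidm.py <<'E'
from can import *
np.set_printoptions(precision=3,suppress=True,linewidth=200)
R=frame(np.radians(155.5)); 
def run():
  for cam,o in(('scene',np.array([.6144,.0305,.16])),('top',np.array([.610,.026,.16]))):
    im,W=snap(cam,'m_'+cam); m=(np.abs(W[...,0]-.61)<.1)&(np.abs(W[...,1]-.03)<.1); Q=(W[m]-o)@R; C=im[m].astype(int); r=np.hypot(Q[:,0],Q[:,1])
    w=(C.min(1)>60)&(np.ptp(C,axis=1)<30)
    k=w&(r<.034)&(Q[:,2]>.014)&(Q[:,2]<.041); q=Q[k]; print(cam,'face n',k.sum())
    if k.sum()>15:
        best=0; rng=np.random.default_rng(0)
        for i in range(400):
            a,b,c=q[rng.choice(len(q),3,False)]; n=np.cross(b-a,c-a); n/=np.linalg.norm(n)+1e-12; kk=np.abs((q-a)@n)<.0025
            if kk.sum()>best and abs(n[2])<.5: best=kk.sum(); s=q[kk]
        n=np.linalg.svd(s-s.mean(0))[2][2]; n*=np.sign(n[0]); print('normal',n,'angle',np.degrees(np.arctan2(n[1],n[0])),best,s.mean(0),s.min(0),s.max(0))
    t=w&(r<.034)&(Q[:,2]>.041)&(Q[:,2]<.052); print('top n',t.sum(), cv2.minAreaRect((Q[t][:,:2]*1000).astype(np.float32)) if t.sum()>5 else '')
    d=w&(r<.056)&(r>.036)&(Q[:,2]>-.02)&(Q[:,2]<.03); q=Q[d]
    s=np.linalg.lstsq(np.c_[q[:,:2],np.ones(d.sum())],q[:,2],rcond=None)[0]; print('disc plane slopes',s,d.sum())
    # ring colour by angle: lid hue (R-G)
    g=(r>.064)&(r<.075)&(Q[:,2]<.011)&(Q[:,2]>-.006); a=np.degrees(np.arctan2(Q[g,1],Q[g,0]))%180
    for b in range(60,135,6):
        z=g.copy(); A=np.degrees(np.arctan2(Q[:,1],Q[:,0]))
        for side,off in(('+',0),('-',-180)):
            zz=g&(A>=b+off)&(A<b+6+off)
            if zz.sum(): print(b,side,zz.sum(),'rgb',C[zz].mean(0).round(),'z',round(np.median(Q[zz,2])*1000,1),end=' | ')
    print()
run()
E
python3 lidm.py
```

```text
scene face n 40
normal [0.675 0.698 0.238] angle 45.971421089658655 26 [0.007 0.013 0.022] [-0.013  0.002  0.014] [0.019 0.03  0.032]
top n 0 
disc plane slopes [ 0.001 -0.016  0.008] 396
60 + 1 rgb [80. 81. 81.] z -0.8 | 66 + 6 rgb [111. 111. 112.] z 0.1 | 72 + 6 rgb [156. 157. 157.] z -0.6 | 78 + 7 rgb [157. 158. 158.] z 1.3 | 84 + 6 rgb [156. 158. 158.] z 1.8 | 90 + 9 rgb [161. 162. 162.] z 0.7 | 96 + 8 rgb [172. 173. 173.] z 0.8 | 102 + 7 rgb [179. 181. 180.] z 1.4 | 108 + 8 rgb [178. 179. 179.] z -0.4 | 108 - 2 rgb [126. 124. 124.] z -0.2 | 114 + 13 rgb [143. 144. 145.] z 2.2 | 114 - 5 rgb [90. 89. 90.] z 6.8 | 120 + 4 rgb [58. 58. 60.] z 6.5 | 120 - 9 rgb [106. 107. 107.] z 4.9 | 126 - 8 rgb [156. 156. 156.] z 1.4 | 132 - 8 rgb [155. 156. 156.] z 0.4 | 
top face n 0
top n 0 
disc plane slopes [0.006 0.007 0.008] 126
102 + 1 rgb [138. 138. 129.] z 2.7 | 108 + 2 rgb [150. 150. 148.] z 1.9 | 114 + 9 rgb [108. 110. 106.] z 3.0 | 120 + 3 rgb [79. 80. 77.] z 2.1 | 126 + 7 rgb [100. 100.  98.] z 2.0 | 132 + 9 rgb [104. 105. 102.] z 0.6 |
```

servo_tool(
  increments=[
    {"translation": [0,0,0],"yaw": 0},
    {"translation": [0,0,0],"yaw": 0},
    {"translation": [0,0,-0.5],"yaw": -0.1},
    {"translation": [0,0,-0.8],"yaw": -0.155},
    {"translation": [0,0,-1],"yaw": -0.155},
  ],
  fingers=0.4,
)

```text
clock: 17.82
eef_pos: [0.5969, 0.0311, 0.2604]
tool_rot: [-0.001, 0.049, 0.999, -0.0]
wrist_force: [0.3, -0.5, 0.3]
finger_gap: 0.0617
grip_force: 0.0
```

servo_tool(
  increments=[
    {"translation": [0,0,-1],"yaw": -0.155},
    {"translation": [0,0,-1],"yaw": -0.155},
    {"translation": [0,0,0],"yaw": 0},
  ],
)

```text
clock: 18.07
eef_pos: [0.5998, 0.0324, 0.3269]
tool_rot: [0.004, -0.074, 0.997, 0.0]
wrist_force: [0.3, -0.4, 0.3]
finger_gap: 0.0615
grip_force: 0.0
```

```bash
python3 lidm.py; python3 go.py .598 .0314 .28 100
```

```text
scene face n 112
normal [ 0.641  0.767 -0.009] angle 50.105338269744216 69 [0.008 0.012 0.028] [-0.002  0.001  0.015] [0.018 0.02  0.041]
top n 103 ((-4.910200119018555, -4.363584518432617), (44.71858215332031, 27.369029998779297), 48.320621490478516)
disc plane slopes [-0.001 -0.012  0.007] 456
60 + 1 rgb [63. 63. 64.] z 0.8 | 66 + 7 rgb [120. 121. 121.] z 1.2 | 72 + 8 rgb [176. 177. 177.] z -0.1 | 72 - 1 rgb [129. 126. 125.] z 6.6 | 78 + 9 rgb [177. 179. 178.] z 0.1 | 78 - 3 rgb [118. 116. 115.] z 3.0 | 84 + 6 rgb [180. 181. 181.] z 0.9 | 84 - 3 rgb [115. 113. 113.] z 2.1 | 90 + 9 rgb [180. 182. 182.] z 0.3 | 90 - 2 rgb [116. 114. 114.] z 1.8 | 96 + 9 rgb [182. 183. 183.] z 1.0 | 102 + 8 rgb [179. 180. 180.] z 0.7 | 102 - 3 rgb [149. 147. 146.] z 0.3 | 108 + 8 rgb [179. 180. 180.] z 1.2 | 108 - 2 rgb [118. 116. 116.] z 1.7 | 114 + 11 rgb [156. 157. 157.] z 2.0 | 114 - 8 rgb [106. 106. 106.] z 3.8 | 120 + 5 rgb [96. 96. 98.] z 4.4 | 120 - 9 rgb [129. 129. 129.] z 4.7 | 126 - 9 rgb [177. 178. 178.] z 1.1 | 132 - 7 rgb [170. 171. 171.] z 0.1 | 
top face n 1
top n 14 ((-13.092100143432617, 1.9365558624267578), (36.12135314941406, 4.108720779418945), 51.907012939453125)
disc plane slopes [ 0.019 -0.022  0.009] 160
114 + 6 rgb [133. 135. 130.] z 4.4 | 120 + 3 rgb [174. 175. 170.] z -0.1 | 126 + 6 rgb [169. 170. 166.] z 1.4 | 132 + 8 rgb [183. 185. 179.] z -0.1 | 
t 18.17 pos [0.5983 0.0314 0.3219] hd 97.9 d(tool units) [0.01 0.   1.4 ] yaw units -0.046 F [ 0.3  0.3 -0.2] gap 0.0614 gf 0.0 tilt -1.0 q1,q7 [0.55 1.24]
```

servo_tool(
  increments=[
    {"translation": [0,0,0],"yaw": -0.155},
    {"translation": [0,0,0],"yaw": -0.15},
    {"translation": [0,0,0.5],"yaw": 0},
    {"translation": [0,0,0.5],"yaw": 0},
    {"translation": [0,0,0],"yaw": 0},
  ],
  fingers=0,
)

```text
clock: 18.58
eef_pos: [0.5962, 0.0303, 0.2869]
tool_rot: [-0.003, -0.188, 0.982, 0.0]
wrist_force: [0.2, 0.0, 0.1]
finger_gap: 0.0437
grip_force: 0.0
```

```bash
python3 go.py .5946 .0319 .197 111.7
```

```text
t 18.58 pos [0.5962 0.0303 0.2869] hd 111.6 d(tool units) [0.01 0.07 3.  ] yaw units -0.001 F [0.2 0.  0.1] gap 0.0437 gf 0.0 tilt -1.0 q1,q7 [0.57 1.44]
```

servo_tool(
  increments=[
    {"translation": [0,0.07,0.6],"yaw": 0},
    {"translation": [0,0,0.6],"yaw": 0},
    {"translation": [0,0,0.6],"yaw": 0},
    {"translation": [0,0,0],"yaw": 0},
  ],
)

```text
clock: 18.92
eef_pos: [0.5953, 0.0324, 0.2334]
tool_rot: [-0.003, -0.188, 0.982, 0.0]
wrist_force: [-0.6, -0.5, 0.1]
finger_gap: 0.0439
grip_force: 0.0
```

servo_tool(
  increments=[
    {"translation": [0,0,0.3],"yaw": 0},
    {"translation": [0,0,0.3],"yaw": 0},
    {"translation": [0,0,0.3],"yaw": 0},
    {"translation": [0,0,0.2],"yaw": 0},
    {"translation": [0,0,0],"yaw": 0},
  ],
)

```text
clock: 19.33
eef_pos: [0.5965, 0.0329, 0.2027]
tool_rot: [-0.001, -0.188, 0.982, 0.0]
wrist_force: [0.0, 0.4, -0.5]
finger_gap: 0.0439
grip_force: 0.0
```

```bash
python3 go.py .5946 .0319 .197 155.5
```

```text
t 19.33 pos [0.5965 0.0329 0.2027] hd 111.7 d(tool units) [ 0.07 -0.01  0.19] yaw units -0.973 F [ 0.   0.4 -0.5] gap 0.0439 gf 0.0 tilt -1.0 q1,q7 [0.54 1.38]
```

servo_tool(
  increments=[
    {"translation": [0,0,0.18],"yaw": 0},
    {"translation": [0,0,0],"yaw": 0},
    {"translation": [0,0,0],"yaw": -0.1},
    {"translation": [0,0,0],"yaw": -0.11},
    {"translation": [0,0,0],"yaw": -0.11},
  ],
  fingers=-0.14,
)

```text
clock: 19.75
eef_pos: [0.5974, 0.0342, 0.1992]
tool_rot: [0.001, -0.312, 0.95, 0.0]
wrist_force: [0.6, 3.7, 0.6]
finger_gap: 0.0378
grip_force: 1.2
```

servo_tool(
  increments=[
    {"translation": [0,0,0],"yaw": -0.11},
    {"translation": [0,0,0],"yaw": -0.11},
    {"translation": [0,0,0],"yaw": -0.11},
    {"translation": [0,0,0],"yaw": -0.11},
  ],
)

```text
clock: 20.08
eef_pos: [0.5969, 0.0367, 0.2004]
tool_rot: [0.002, -0.471, 0.882, 0.002]
wrist_force: [-3.8, 8.7, 6.8]
finger_gap: 0.0383
grip_force: 29.7
```

servo_tool(
  increments=[
    {"translation": [0,0,0],"yaw": -0.11},
    {"translation": [0,0,0],"yaw": -0.11},
    {"translation": [0,0,0],"yaw": -0.11},
    {"translation": [0,0,0],"yaw": 0},
  ],
)

```text
clock: 20.42
eef_pos: [0.5982, 0.0401, 0.2014]
tool_rot: [0.005, -0.583, 0.813, 0.003]
wrist_force: [0.8, 15.3, 7.1]
finger_gap: 0.04
grip_force: 31.8
```

```bash
python3 lidm.py; python3 go.py .5946 .0319 .197 155.5
```

```text
scene face n 96
normal [0.403 0.911 0.091] angle 66.14632512913502 63 [0.003 0.012 0.027] [-0.008  0.005  0.014] [0.021 0.019 0.041]
top n 88 ((-0.44110584259033203, -4.574047088623047), (36.9703483581543, 50.713504791259766), 13.447653770446777)
disc plane slopes [-0.012  0.005  0.009] 435
60 + 4 rgb [78. 78. 79.] z 2.4 | 66 + 14 rgb [136. 136. 136.] z 3.2 | 72 + 11 rgb [158. 159. 159.] z 2.5 | 78 + 9 rgb [180. 181. 181.] z -0.5 | 78 - 2 rgb [113. 109. 109.] z 6.7 | 84 + 8 rgb [181. 183. 182.] z 0.1 | 84 - 1 rgb [117. 114. 114.] z 1.3 | 90 + 8 rgb [184. 185. 185.] z 0.2 | 90 - 3 rgb [97. 94. 93.] z 5.4 | 96 + 7 rgb [185. 186. 186.] z 0.7 | 102 + 9 rgb [183. 184. 184.] z 1.0 | 108 + 10 rgb [182. 183. 183.] z 0.6 | 108 - 3 rgb [132. 129. 129.] z 1.2 | 114 + 10 rgb [150. 150. 151.] z 2.0 | 114 - 4 rgb [123. 121. 121.] z 1.5 | 120 + 4 rgb [116. 116. 118.] z 6.7 | 120 - 10 rgb [127. 127. 127.] z 1.0 | 126 - 6 rgb [148. 149. 149.] z 0.2 | 132 - 7 rgb [131. 132. 132.] z 0.6 | 
top face n 0
top n 0 
disc plane slopes [-0.04   0.042  0.01 ] 57
90 + 2 rgb [166. 166. 163.] z 0.2 | 96 + 7 rgb [194. 197. 191.] z 0.6 | 102 + 10 rgb [195. 197. 192.] z 0.6 | 108 + 9 rgb [194. 196. 191.] z 1.6 | 114 + 8 rgb [140. 142. 138.] z 4.1 | 120 + 1 rgb [37. 40. 38.] z 8.0 | 126 + 2 rgb [92. 91. 88.] z 0.2 | 132 + 4 rgb [142. 141. 130.] z -0.5 | 
t 20.52 pos [0.5983 0.0402 0.2014] hd 161.0 d(tool units) [0.3  0.03 0.14] yaw units 0.123 F [ 0.1 15.6  6.5] gap 0.0401 gf 31.6 tilt -0.9999 q1,q7 [0.63 2.12]
```

servo_tool(
  increments=[
    {"translation": [0,0,0],"yaw": 0.05},
    {"translation": [0,0,0],"yaw": 0.12},
    {"translation": [0,0,0],"yaw": 0.14},
    {"translation": [0,0,0],"yaw": 0.14},
    {"translation": [0,0,0],"yaw": 0.14},
  ],
  fingers=0,
)

```text
clock: 20.93
eef_pos: [0.5973, 0.0332, 0.1989]
tool_rot: [0.0, -0.374, 0.927, -0.0]
wrist_force: [0.1, 0.2, -0.6]
finger_gap: 0.0439
grip_force: 0.0
```

```bash
python3 lidm.py | grep -v '|'; python3 go.py .598 .031 .197 132
```

```text
scene face n 89
normal [ 0.48   0.868 -0.127] angle 61.052614428370795 61 [0.006 0.013 0.027] [-0.008 -0.003  0.015] [0.027 0.021 0.041]
top n 82 ((0.6054081916809082, -6.51007080078125), (42.41721725463867, 55.155433654785156), 42.15327453613281)
disc plane slopes [ 0.002 -0.011  0.007] 413
top face n 0
top n 1 
disc plane slopes [0.075 0.013 0.011] 65
t 21.03 pos [0.5973 0.0333 0.1991] hd 134.1 d(tool units) [ 0.04 -0.07  0.07] yaw units 0.047 F [ 0.4 -1.3  0.3] gap 0.0437 gf 0.0 tilt -1.0 q1,q7 [0.58 1.71]
```

servo_tool(
  increments=[
    {"translation": [0.04,-0.07,0.05],"yaw": 0},
    {"translation": [0,0,0],"yaw": 0},
    {"translation": [0,0,0],"yaw": -0.08},
    {"translation": [0,0,0],"yaw": -0.08},
    {"translation": [0,0,0],"yaw": -0.08},
  ],
  fingers=-0.24,
)

```text
clock: 21.45
eef_pos: [0.596, 0.0352, 0.1984]
tool_rot: [0.0, -0.466, 0.885, 0.003]
wrist_force: [-8.6, 11.0, 11.5]
finger_gap: 0.0353
grip_force: 34.2
```

servo_tool(
  increments=[
    {"translation": [0,0,0],"yaw": -0.08},
    {"translation": [0,0,0],"yaw": -0.08},
    {"translation": [0,0,0],"yaw": -0.08},
    {"translation": [0,0,0],"yaw": 0},
  ],
)

```text
clock: 21.78
eef_pos: [0.5978, 0.0378, 0.1996]
tool_rot: [0.004, -0.548, 0.836, 0.003]
wrist_force: [-0.2, 15.6, 6.5]
finger_gap: 0.0385
grip_force: 28.2
```

```bash
python3 lidm.py; python3 go.py .598 .031 .197 155.5
```

```text
scene face n 92
normal [0.217 0.972 0.087] angle 77.42793562454291 65 [0.004 0.014 0.028] [-0.009  0.009  0.014] [0.028 0.019 0.04 ]
top n 91 ((-7.645689010620117, -4.620115280151367), (45.09742736816406, 33.27254104614258), 70.37040710449219)
disc plane slopes [-0.014  0.003  0.009] 441
60 + 3 rgb [81. 80. 81.] z 5.7 | 66 + 10 rgb [134. 134. 134.] z 2.7 | 72 + 14 rgb [164. 164. 164.] z 4.2 | 78 + 13 rgb [167. 167. 166.] z 2.0 | 78 - 2 rgb [111. 108. 108.] z 6.6 | 84 + 4 rgb [177. 178. 178.] z 0.9 | 84 - 2 rgb [120. 116. 116.] z 2.9 | 90 + 9 rgb [183. 184. 184.] z 0.4 | 90 - 2 rgb [111. 108. 107.] z 7.0 | 96 + 9 rgb [184. 185. 185.] z 0.1 | 102 + 7 rgb [182. 184. 184.] z 0.6 | 108 + 7 rgb [182. 183. 183.] z 1.4 | 108 - 3 rgb [131. 128. 127.] z 1.3 | 114 + 10 rgb [139. 140. 140.] z 3.9 | 114 - 6 rgb [109. 108. 107.] z 2.1 | 120 + 8 rgb [109. 110. 111.] z 3.7 | 120 - 8 rgb [114. 114. 114.] z 3.2 | 126 - 7 rgb [114. 115. 115.] z 0.5 | 132 - 8 rgb [83. 83. 84.] z 0.6 | 
top face n 0
top n 0 
disc plane slopes [0.057 0.016 0.012] 68
90 + 5 rgb [164. 166. 161.] z -0.4 | 96 + 9 rgb [198. 200. 194.] z 0.0 | 102 + 9 rgb [194. 196. 191.] z 1.8 | 108 + 8 rgb [195. 197. 192.] z 1.1 | 114 + 9 rgb [142. 143. 140.] z 2.1 | 126 + 2 rgb [104. 105. 100.] z 0.9 | 132 + 2 rgb [118. 120. 116.] z 2.7 | 
t 21.88 pos [0.5981 0.038  0.1995] hd 156.4 d(tool units) [ 0.22 -0.09  0.08] yaw units 0.019 F [-1.3 15.5  8. ] gap 0.0388 gf 28.2 tilt -0.9999 q1,q7 [0.62 2.05]
```

servo_tool(
  increments=[
    {"translation": [0,0,0],"yaw": 0.05},
    {"translation": [0,0,0],"yaw": 0.1},
    {"translation": [0,0,0],"yaw": 0.1},
    {"translation": [0,0,0],"yaw": 0.1},
    {"translation": [0,0,0],"yaw": 0},
  ],
  fingers=0,
)

```text
clock: 22.3
eef_pos: [0.5978, 0.0307, 0.1971]
tool_rot: [0.0, -0.423, 0.906, -0.0]
wrist_force: [-0.1, -0.7, 0.8]
finger_gap: 0.0437
grip_force: 0.0
```

```bash
python3 go.py .598 .031 .195 143
```

```text
t 22.3 pos [0.5978 0.0307 0.1971] hd 140.1 d(tool units) [-0.01  0.    0.07] yaw units -0.065 F [-0.1 -0.7  0.8] gap 0.0437 gf 0.0 tilt -1.0 q1,q7 [0.6  1.81]
```

servo_tool(
  increments=[
    {"translation": [0,0,0],"yaw": 0},
    {"translation": [0,0,0],"yaw": -0.08},
    {"translation": [0,0,0],"yaw": -0.08},
    {"translation": [0,0,0],"yaw": -0.08},
    {"translation": [0,0,0],"yaw": -0.08},
  ],
  fingers=-0.26,
)

```text
clock: 22.72
eef_pos: [0.5954, 0.0345, 0.198]
tool_rot: [-0.0, -0.537, 0.843, 0.003]
wrist_force: [-10.3, 11.0, 11.8]
finger_gap: 0.0361
grip_force: 33.2
```

servo_tool(
  increments=[
    {"translation": [0,0,0],"yaw": -0.08},
    {"translation": [0,0,0],"yaw": -0.08},
    {"translation": [0,0,0],"yaw": -0.08},
    {"translation": [0,0,0],"yaw": -0.08},
    {"translation": [0,0,0],"yaw": 0},
  ],
)

```text
clock: 23.13
eef_pos: [0.5972, 0.0387, 0.1993]
tool_rot: [0.004, -0.641, 0.768, 0.004]
wrist_force: [-3.8, 18.1, 7.7]
finger_gap: 0.04
grip_force: 29.1
```

```bash
python3 lidm.py; python3 go.py .598 .031 .197 155.5
```

```text
scene face n 101
normal [0.17  0.985 0.001] angle 80.18441349566737 65 [0.    0.014 0.028] [-0.011  0.011  0.014] [0.014 0.018 0.041]
top n 90 ((-2.158374786376953, -6.983501434326172), (48.45356369018555, 25.96510887145996), 80.3711929321289)
disc plane slopes [-0.018 -0.     0.009] 420
60 + 3 rgb [74. 74. 75.] z 4.5 | 66 + 9 rgb [139. 140. 140.] z 0.2 | 72 + 13 rgb [162. 161. 161.] z 4.1 | 78 + 13 rgb [159. 159. 159.] z 2.9 | 78 - 2 rgb [112. 108. 108.] z 7.3 | 84 + 11 rgb [153. 153. 152.] z 6.9 | 84 - 4 rgb [116. 113. 112.] z 6.2 | 90 + 8 rgb [173. 174. 174.] z 0.1 | 90 - 2 rgb [89. 84. 84.] z 6.9 | 96 + 7 rgb [182. 183. 183.] z 0.9 | 102 + 6 rgb [183. 184. 184.] z 0.7 | 108 + 9 rgb [182. 183. 183.] z 0.4 | 114 + 12 rgb [150. 150. 151.] z 3.2 | 114 - 4 rgb [120. 117. 116.] z 3.1 | 120 + 4 rgb [80. 80. 82.] z 5.4 | 120 - 10 rgb [122. 122. 122.] z 2.6 | 126 - 3 rgb [157. 157. 158.] z -0.3 | 132 - 7 rgb [149. 149. 149.] z 0.0 | 
top face n 0
top n 0 
disc plane slopes [-0.002  0.011  0.011] 50
90 + 4 rgb [165. 167. 162.] z -0.5 | 96 + 9 rgb [185. 187. 181.] z -0.9 | 102 + 9 rgb [194. 196. 191.] z 1.1 | 108 + 8 rgb [196. 198. 192.] z 0.8 | 114 + 9 rgb [160. 162. 157.] z 2.1 | 120 + 5 rgb [140. 141. 138.] z 1.3 | 126 + 7 rgb [165. 166. 161.] z 1.7 | 132 + 6 rgb [175. 178. 173.] z 1.4 | 
t 23.23 pos [0.5973 0.0387 0.1993] hd 169.5 d(tool units) [ 0.25 -0.07  0.07] yaw units 0.311 F [-4.2 17.8  7. ] gap 0.0398 gf 29.1 tilt -0.9999 q1,q7 [0.64 2.25]
```

servo_tool(
  increments=[
    {"translation": [0,0,0],"yaw": 0.05},
    {"translation": [0,0,0],"yaw": 0.12},
    {"translation": [0,0,0],"yaw": 0.12},
    {"translation": [0,0,0],"yaw": 0.12},
    {"translation": [0,0,0],"yaw": 0},
  ],
  fingers=0,
)

```text
clock: 23.65
eef_pos: [0.5978, 0.0308, 0.1971]
tool_rot: [0.0, -0.503, 0.864, -0.0]
wrist_force: [0.4, -0.5, 0.1]
finger_gap: 0.044
grip_force: 0.1
```

servo_tool(
  increments=[
    {"translation": [0,0,0],"yaw": 0},
    {"translation": [0,0,0],"yaw": -0.06},
    {"translation": [0,0,0],"yaw": -0.09},
    {"translation": [0,0,0],"yaw": -0.09},
    {"translation": [0,0,0],"yaw": -0.09},
  ],
  fingers=-0.28,
)

```text
clock: 24.07
eef_pos: [0.5949, 0.0339, 0.1977]
tool_rot: [-0.001, -0.615, 0.789, 0.003]
wrist_force: [-12.2, 8.6, 10.0]
finger_gap: 0.0361
grip_force: 33.0
```

servo_tool(
  increments=[
    {"translation": [0,0,0],"yaw": -0.09},
    {"translation": [0,0,0],"yaw": -0.09},
    {"translation": [0,0,0],"yaw": -0.08},
    {"translation": [0,0,0],"yaw": 0},
  ],
)

```text
clock: 24.4
eef_pos: [0.5958, 0.0378, 0.1986]
tool_rot: [0.003, -0.694, 0.72, 0.004]
wrist_force: [-9.5, 14.6, 7.3]
finger_gap: 0.0389
grip_force: 29.3
```

servo_tool(
  increments=[
    {"translation": [0,0,0],"yaw": 0.05},
    {"translation": [0,0,0],"yaw": 0.12},
    {"translation": [0,0,-0.3],"yaw": 0.12},
    {"translation": [0,0,-0.7],"yaw": 0.12},
    {"translation": [0,0,-1],"yaw": 0.12},
  ],
  fingers=0.1,
)

```text
clock: 24.82
eef_pos: [0.5967, 0.0299, 0.2555]
tool_rot: [-0.002, -0.524, 0.852, 0.001]
wrist_force: [0.7, -0.6, -0.4]
finger_gap: 0.0482
grip_force: 0.0
```

```bash
python3 lidm.py; python3 go.py .598 .031 .26 65.5
```

```text
scene face n 119
normal [ 0.069 -0.998 -0.007] angle -86.05174629405128 64 [-0.002  0.015  0.027] [-0.016  0.012  0.014] [0.011 0.018 0.041]
top n 103 ((-1.831862449645996, -4.893909454345703), (27.903362274169922, 47.648399353027344), 3.273348331451416)
disc plane slopes [ 0.001 -0.01   0.007] 437
66 + 10 rgb [136. 137. 137.] z 1.8 | 72 + 9 rgb [178. 179. 179.] z 0.5 | 78 + 14 rgb [177. 178. 178.] z 0.8 | 84 + 13 rgb [168. 167. 167.] z 4.5 | 84 - 4 rgb [114. 110. 110.] z 7.6 | 90 + 16 rgb [167. 165. 165.] z 4.4 | 90 - 6 rgb [124. 120. 120.] z 7.6 | 96 + 10 rgb [165. 164. 164.] z 2.9 | 96 - 3 rgb [130. 127. 127.] z 7.4 | 102 + 7 rgb [167. 167. 167.] z 2.9 | 102 - 2 rgb [96. 92. 92.] z 0.4 | 108 + 8 rgb [179. 180. 180.] z 1.3 | 108 - 5 rgb [95. 91. 91.] z 2.6 | 114 + 11 rgb [141. 141. 142.] z 2.7 | 114 - 7 rgb [70. 68. 68.] z 5.9 | 120 + 4 rgb [90. 91. 92.] z 8.0 | 120 - 7 rgb [72. 72. 73.] z 4.5 | 126 - 9 rgb [100. 101. 101.] z 1.8 | 132 - 4 rgb [90. 90. 90.] z 0.4 | 
top face n 0
top n 2 
disc plane slopes [0.068 0.018 0.011] 73
78 + 8 rgb [178. 178. 172.] z 2.6 | 84 + 8 rgb [212. 205. 199.] z 7.3 | 90 + 6 rgb [208. 203. 197.] z 6.1 | 96 + 4 rgb [198. 194. 189.] z 4.0 | 102 + 7 rgb [162. 162. 159.] z 0.5 | 108 + 3 rgb [165. 167. 163.] z 2.3 | 114 + 2 rgb [142. 142. 138.] z 2.4 | 
t 24.92 pos [0.5994 0.0319 0.2614] hd 153.2 d(tool units) [0.05 0.03 0.05] yaw units 1.95 F [0.1 0.5 0.6] gap 0.0481 gf 0.0 tilt -1.0 q1,q7 [0.64 2.05]
```

servo_tool(
  increments=[
    {"translation": [0,0,0],"yaw": 0.155},
    {"translation": [0,0,0],"yaw": 0.155},
    {"translation": [0,0,0],"yaw": 0.155},
    {"translation": [0,0,0],"yaw": 0.155},
    {"translation": [0,0,0],"yaw": 0.155},
  ],
  fingers=0.35,
)

```text
clock: 25.33
eef_pos: [0.5976, 0.0304, 0.2564]
tool_rot: [-0.0, -0.244, 0.97, -0.0]
wrist_force: [0.1, -0.5, 0.1]
finger_gap: 0.0588
grip_force: 0.0
```

servo_tool(
  increments=[
    {"translation": [0,0,0],"yaw": 0.155},
    {"translation": [0,0,0],"yaw": 0.155},
    {"translation": [0,0,0],"yaw": 0.155},
    {"translation": [0,0,0],"yaw": 0.155},
    {"translation": [0,0,0],"yaw": 0.155},
  ],
)

```text
clock: 25.75
eef_pos: [0.5975, 0.0305, 0.2563]
tool_rot: [-0.0, 0.058, 0.998, -0.0]
wrist_force: [-0.2, -0.6, -0.4]
finger_gap: 0.0593
grip_force: 0.0
```

servo_tool(
  increments=[
    {"translation": [0,0,0],"yaw": 0.155},
    {"translation": [0,0,0],"yaw": 0.155},
    {"translation": [0,0,0],"yaw": 0.03},
    {"translation": [0,0,0],"yaw": 0},
  ],
)

```text
clock: 26.08
eef_pos: [0.5975, 0.0307, 0.2566]
tool_rot: [-0.0, 0.188, 0.982, -0.0]
wrist_force: [-0.1, 1.1, 0.1]
finger_gap: 0.0591
grip_force: 0.0
```

```bash
python3 go.py .597 .031 .192 68
```

```text
t 26.08 pos [0.5975 0.0307 0.2566] hd 68.4 d(tool units) [0.02 0.   2.15] yaw units 0.008 F [-0.1  1.1  0.1] gap 0.0591 gf 0.0 tilt -1.0 q1,q7 [0.47 0.74]
```

servo_tool(
  increments=[
    {"translation": [0,0,0.6],"yaw": 0},
    {"translation": [0,0,0.6],"yaw": 0},
    {"translation": [0,0,0.5],"yaw": 0},
    {"translation": [0,0,0.45],"yaw": 0},
    {"translation": [0,0,0],"yaw": 0},
  ],
)

```text
clock: 26.5
eef_pos: [0.5963, 0.0303, 0.1895]
tool_rot: [-0.002, 0.188, 0.982, -0.0]
wrist_force: [0.1, -0.3, -0.9]
finger_gap: 0.0592
grip_force: 0.0
```

servo_tool(
  increments=[
    {"translation": [0,0,0],"yaw": 0},
    {"translation": [0,0,0],"yaw": 0},
    {"translation": [0,0,0],"yaw": 0},
    {"translation": [0,0,0],"yaw": 0},
    {"translation": [0,0,0],"yaw": 0},
  ],
  fingers=-0.3,
)

```text
clock: 26.92
eef_pos: [0.598, 0.031, 0.1934]
tool_rot: [0.001, 0.19, 0.982, -0.0]
wrist_force: [-0.3, 0.9, 2.6]
finger_gap: 0.0441
grip_force: 30.0
```

```bash
python3 lidm.py | grep -v '|';python3 go.py .582 .038 .228 65.5
```

```text
scene face n 29
normal [ 0.957  0.129 -0.259] angle 7.694719249361975 16 [0.008 0.013 0.019] [ 0.004 -0.004  0.014] [0.01  0.028 0.028]
top n 8 ((-11.507572174072266, 13.963643074035645), (7.418102264404297, 4.61973237991333), 14.582915306091309)
disc plane slopes [-0.006 -0.012  0.008] 404
top face n 0
top n 0 
disc plane slopes [-0.012 -0.011  0.008] 120
t 27.02 pos [0.598  0.031  0.1934] hd 68.1 d(tool units) [ 0.58  0.02 -1.15] yaw units 0.058 F [ 0.4 -0.2  3.7] gap 0.0436 gf 30.0 tilt -1.0 q1,q7 [0.44 0.7 ]
```

Gap 44 mm: square on the neck. I'll lift along the axis.

servo_tool(
  increments=[
    {"translation": [0.07,0,-0.15],"yaw": 0},
    {"translation": [0.07,0,-0.15],"yaw": 0},
    {"translation": [0.07,0,-0.15],"yaw": 0},
    {"translation": [0,0,0],"yaw": 0},
  ],
)

```text
clock: 27.35
eef_pos: [0.5917, 0.0337, 0.207]
tool_rot: [0.0, 0.19, 0.982, 0.0]
wrist_force: [0.8, 0.5, -2.6]
finger_gap: 0.044
grip_force: 29.9
```

servo_tool(
  increments=[
    {"translation": [0.12,0,-0.25],"yaw": 0},
    {"translation": [0.12,0,-0.25],"yaw": 0},
    {"translation": [0.12,0,-0.25],"yaw": 0},
    {"translation": [0.12,0,-0.25],"yaw": 0},
    {"translation": [0.12,0,-0.25],"yaw": 0},
  ],
)

```text
clock: 27.77
eef_pos: [0.5748, 0.0402, 0.2446]
tool_rot: [0.0, 0.19, 0.982, 0.0]
wrist_force: [0.2, 0.7, -2.0]
finger_gap: 0.044
grip_force: 29.9
```

servo_tool(
  increments=[
    {"translation": [0,0,-0.6],"yaw": 0},
    {"translation": [0,0,-0.7],"yaw": 0},
    {"translation": [0,0,-0.6],"yaw": 0},
    {"translation": [0,0,0],"yaw": 0},
  ],
)

```text
clock: 28.1
eef_pos: [0.5763, 0.0409, 0.3047]
tool_rot: [0.003, 0.19, 0.982, 0.001]
wrist_force: [1.0, 0.9, -2.5]
finger_gap: 0.0438
grip_force: 29.9
```

```bash
python3 - <<'E'
from can import *
np.set_printoptions(precision=3,suppress=True)
t=np.array(bot.get_obs()['eef_pos'])
for cam in('scene','top'):
    im,W=snap(cam,'l_'+cam); Q=W-t; w=(np.hypot(Q[...,0],Q[...,1])<.09)&(Q[...,2]<-.005)&(Q[...,2]>-.075)&(im.min(-1)>70)&(np.ptp(im.astype(int),axis=-1)<30)
    q=Q[w]; print(cam,len(q))
    if len(q)<50: continue
    best=0; rng=np.random.default_rng(1)
    for i in range(500):
        a,b,c=q[rng.choice(len(q),3,False)]; n=np.cross(b-a,c-a); n/=np.linalg.norm(n)+1e-12; kk=np.abs((q-a)@n)<.002
        if kk.sum()>best: best=kk.sum(); s=q[kk]
    n=np.linalg.svd(s-s.mean(0))[2][2]; n*=np.sign(n[2]); print(best,'n',n,'tilt',np.degrees(np.arccos(n[2])),'mean',s.mean(0),'extent',s.min(0),s.max(0))
E
python3 go.py .46 .335 .30 68
```

```text
scene 862
665 n [-0.39   0.169  0.905] tilt 25.126688221722233 mean [ 0.018  0.012 -0.026] extent [-0.046 -0.06  -0.053] [ 0.066  0.071 -0.005]
top 62
51 n [-0.495  0.381  0.781] tilt 38.62932379245819 mean [-0.016  0.04  -0.046] extent [-0.036  0.025 -0.054] [ 0.003  0.052 -0.037]
t 28.2 pos [0.5751 0.04   0.3009] hd 68.1 d(tool units) [7.23 7.69 0.02] yaw units 0.002 F [-0.6 -0.5 -2.1] gap 0.0441 gf 29.9 tilt -1.0 q1,q7 [0.49 0.75]
```

servo_tool(
  increments=[
    {"translation": [0.5,0.5,0],"yaw": 0},
    {"translation": [0.9,0.9,0],"yaw": 0},
    {"translation": [0.9,0.9,0],"yaw": 0},
    {"translation": [0.9,0.9,0],"yaw": 0},
    {"translation": [0.9,0.9,0],"yaw": 0},
  ],
)

```text
clock: 28.62
eef_pos: [0.5054, 0.2007, 0.299]
tool_rot: [-0.001, 0.19, 0.982, -0.001]
wrist_force: [1.0, 1.2, -2.2]
finger_gap: 0.0438
grip_force: 29.9
```

servo_tool(
  increments=[
    {"translation": [0.9,0.9,0],"yaw": 0},
    {"translation": [0.9,0.9,0],"yaw": 0},
    {"translation": [0.9,0.9,0.3],"yaw": 0},
    {"translation": [0.7,0.6,0.6],"yaw": 0},
    {"translation": [0.33,0.26,0.8],"yaw": 0},
  ],
)

```text
clock: 29.03
eef_pos: [0.4399, 0.3453, 0.2493]
tool_rot: [-0.0, 0.188, 0.982, 0.001]
wrist_force: [-0.2, 1.1, -2.3]
finger_gap: 0.0442
grip_force: 29.9
```

servo_tool(
  increments=[
    {"translation": [0,0,0.9],"yaw": 0},
    {"translation": [0,0,0.9],"yaw": 0},
    {"translation": [0,0,0.9],"yaw": 0},
    {"translation": [0,0,0.7],"yaw": 0},
    {"translation": [0,0,0.5],"yaw": 0},
  ],
)

```text
clock: 29.45
eef_pos: [0.4413, 0.3393, 0.1288]
tool_rot: [-0.002, 0.19, 0.982, -0.002]
wrist_force: [0.3, 0.2, -2.8]
finger_gap: 0.0436
grip_force: 29.9
```

servo_tool(
  increments=[
    {"translation": [0,0,0.3],"yaw": 0},
    {"translation": [0,0,0.2],"yaw": 0},
    {"translation": [0,0,0],"yaw": 0},
  ],
)

```text
clock: 29.7
eef_pos: [0.4423, 0.3402, 0.1161]
tool_rot: [-0.001, 0.19, 0.982, -0.001]
wrist_force: [0.7, -0.8, -2.5]
finger_gap: 0.0442
grip_force: 29.9
```

```bash
python3 go.py .443 .341 .07 68
```

```text
t 29.7 pos [0.4423 0.3402 0.1161] hd 68.1 d(tool units) [-0.01  0.04  1.54] yaw units 0.002 F [ 0.7 -0.8 -2.5] gap 0.0442 gf 29.9 tilt -1.0 q1,q7 [-0.13 -0.01]
```

servo_tool(
  increments=[
    {"translation": [0,0,0.5],"yaw": 0},
    {"translation": [0,0,0.4],"yaw": 0},
    {"translation": [0,0,0.3],"yaw": 0},
    {"translation": [0,0,0.2],"yaw": 0},
    {"translation": [0,0,0],"yaw": 0},
  ],
)

```text
clock: 30.12
eef_pos: [0.4425, 0.3403, 0.0744]
tool_rot: [-0.001, 0.19, 0.982, -0.001]
wrist_force: [0.1, 0.2, -2.2]
finger_gap: 0.044
grip_force: 29.9
```

servo_tool(
  increments=[
    {"translation": [0,0,0.1],"yaw": 0},
    {"translation": [0,0,0.1],"yaw": 0},
    {"translation": [0,0,0],"yaw": 0},
    {"translation": [0,0,0],"yaw": 0},
  ],
)

```text
clock: 30.45
eef_pos: [0.443, 0.3409, 0.0697]
tool_rot: [0.0, 0.19, 0.982, 0.0]
wrist_force: [0.7, 1.0, -2.4]
finger_gap: 0.044
grip_force: 29.9
```

Contact is expected at about .069. I'll nudge down to find it, then roll the lid flat.

servo_tool(
  increments=[
    {"translation": [0,0,0.07],"yaw": 0},
    {"translation": [0,0,0.05],"yaw": 0},
    {"translation": [0,0,0.05],"yaw": 0},
    {"translation": [0,0,0],"yaw": 0},
  ],
)

```text
clock: 30.78
eef_pos: [0.4454, 0.3399, 0.0661]
tool_rot: [0.002, 0.191, 0.982, -0.0]
wrist_force: [2.5, -6.0, 13.6]
finger_gap: 0.0439
grip_force: 30.0
```

servo_tool(
  increments=[
    {"translation": [-0.15,0,0.09],"yaw": 0},
    {"translation": [-0.15,0,0.09],"yaw": 0},
    {"translation": [-0.14,0,0.09],"yaw": 0},
    {"translation": [0,0,0],"yaw": 0},
  ],
)

```text
clock: 31.12
eef_pos: [0.4566, 0.3351, 0.0569]
tool_rot: [0.001, 0.191, 0.982, -0.0]
wrist_force: [1.6, -3.6, 5.5]
finger_gap: 0.044
grip_force: 30.0
```

servo_tool(
  increments=[
    {"translation": [-0.13,0,0.11],"yaw": 0},
    {"translation": [-0.12,0,0.12],"yaw": 0},
    {"translation": [-0.12,0,0.12],"yaw": 0},
    {"translation": [0,0,0],"yaw": 0},
  ],
)

```text
clock: 31.45
eef_pos: [0.4659, 0.3315, 0.0468]
tool_rot: [0.0, 0.19, 0.982, -0.0]
wrist_force: [-1.9, -3.0, 7.5]
finger_gap: 0.0438
grip_force: 30.0
```

```bash
cat > lt.py <<'E'
from can import *
np.set_printoptions(precision=3,suppress=True)
for cam in('scene','top'):
    im,W=snap(cam,'p_'+cam); w=(np.hypot(W[...,0]-.463,W[...,1]-.332)<.1)&(W[...,2]<.10)&(W[...,2]>.012)&(im.min(-1)>70)&(np.ptp(im.astype(int),axis=-1)<30)
    q=W[w]; print(cam,len(q))
    if len(q)<50: continue
    best=0; rng=np.random.default_rng(1)
    for i in range(500):
        a,b,c=q[rng.choice(len(q),3,False)]; n=np.cross(b-a,c-a); n/=np.linalg.norm(n)+1e-12; kk=np.abs((q-a)@n)<.002
        if kk.sum()>best: best=kk.sum(); s=q[kk]
    n=np.linalg.svd(s-s.mean(0))[2][2]; n*=np.sign(n[2]); print(best,'n',n,'tilt',np.degrees(np.arccos(n[2])),'mean',s.mean(0),'extent',s.min(0),s.max(0))
E
python3 lt.py; python3 go.py .463 .332 .05
```

```text
scene 873
565 n [-0.024 -0.009  1.   ] tilt 1.4688096659033965 mean [0.485 0.345 0.021] extent [0.426 0.264 0.017] [0.523 0.408 0.024]
top 0
t 31.55 pos [0.4659 0.3315 0.0467] hd 68.1 d(tool units) [ 0.1  -0.02 -0.11] yaw units 0.0 F [-0.3 -2.9  5.2] gap 0.044 gf 30.0 tilt -1.0 q1,q7 [-0.16 -0.04]
```

Tilt is 1.5° with the disc top at .021. I'll release and retreat upward.

servo_tool(
  increments=[
    {"translation": [0,0,0],"yaw": 0},
    {"translation": [0,0,0],"yaw": 0},
    {"translation": [0,0,0],"yaw": 0},
    {"translation": [0,0,-0.2],"yaw": 0},
    {"translation": [0,0,-0.5],"yaw": 0},
  ],
  fingers=0.4,
)

```text
clock: 31.97
eef_pos: [0.4646, 0.331, 0.066]
tool_rot: [-0.001, 0.19, 0.982, -0.001]
wrist_force: [0.3, -0.2, 0.4]
finger_gap: 0.0614
grip_force: 0.0
```

servo_tool(
  increments=[
    {"translation": [0,0,-1],"yaw": 0},
    {"translation": [0,0,-1],"yaw": 0},
    {"translation": [0,0,-1],"yaw": 0},
    {"translation": [0,0,-1],"yaw": 0},
    {"translation": [0,0,-1],"yaw": 0},
  ],
)

```text
clock: 32.38
eef_pos: [0.465, 0.332, 0.2197]
tool_rot: [0.0, 0.19, 0.982, 0.0]
wrist_force: [-0.4, -0.1, -0.1]
finger_gap: 0.0616
grip_force: 0.0
```

servo_tool(
  increments=[
    {"translation": [1,0,-0.5],"yaw": 0},
    {"translation": [1,0,0],"yaw": 0},
    {"translation": [0,0,0],"yaw": 0},
    {"translation": [0,0,0],"yaw": 0},
  ],
)

```text
clock: 32.72
eef_pos: [0.4084, 0.3552, 0.2337]
tool_rot: [0.001, 0.188, 0.982, 0.001]
wrist_force: [0.9, -0.3, 1.1]
finger_gap: 0.0618
grip_force: 0.0
```

```bash
python3 lt.py
python3 - <<'E'
from h import *
for c in('scene','top'):
  bot.read_camera(c)
  for n in('lid','tray','cap'): print(c,n,[(np.round(world(c,r['at']),3),round(r['score'],2)) for r in bot.look_for(c,n)])
st()
E
```

```text
scene 1508
801 n [-0.004 -0.     1.   ] tilt 0.23481262466753217 mean [0.467 0.34  0.021] extent [0.404 0.262 0.019] [0.523 0.407 0.023]
top 1012
505 n [-0.01   0.023  1.   ] tilt 1.4246615117471746 mean [0.463 0.325 0.022] extent [0.402 0.262 0.019] [0.52  0.405 0.026]
scene lid [(array([ 0.716, -0.359,  0.017]), 0.98), (array([0.47 , 0.345, 0.024]), 0.78), (array([0.702, 0.396, 0.018]), 0.78)]
scene tray [(array([0.473, 0.352, 0.004]), 0.75)]
scene cap [(array([ 0.5  , -0.316,  0.05 ]), 0.83)]
top lid [(array([ 0.704, -0.372,  0.016]), 0.89), (array([0.463, 0.323, 0.021]), 0.62), (array([0.694, 0.381, 0.018]), 0.58), (array([ 0.408, -0.03 ,  0.007]), 0.34)]
top tray [(array([0.5  , 0.297, 0.007]), 0.63), (array([0.463, 0.322, 0.021]), 0.51)]
top cap [(array([ 0.49 , -0.325,  0.049]), 0.75), (array([0.743, 0.191, 0.102]), 0.42)]
{'clock': 33.2167, 'eef_pos': [0.4101, 0.3539, 0.2316], 'tool_rot': [-0.0003, 0.1903, 0.9817, -0.0001], 'wrist_force': [-0.4755, -0.4559, 0.0416], 'finger_gap': 0.0612, 'grip_force': 0.0}
```

The lid lies flat and centred in the tray, and the cap stands in the holder. I'm handing in.

```bash
python3 -c "
from bench import bot
print(bot.close_job())"
```

```text
the job is handed in; nothing more can be done
None
```

I handed the job in at about 33 s of the 64 s allowed: the cap stands upright in the holder and the lid lies flat, neck up, near the centre of the tray, both let go; the hand-in returned no verdict, and I did not re-measure the dish, jar and tin at the end.

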